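# Turn a washboard over against a display divider

## Robot

A 6-joint arm with a two-finger parallel gripper is mounted at the origin on the work surface. World frame = base frame: x ahead of the robot, y to its left, z up, the work surface at z = 0. Lengths are in m, angles in degrees, forces in N, time in s.
With the tool pointing down it reaches from about 0.35 to 0.875 m from the base axis. Payload 4.2 kg.
Tool frame: the origin (TCP) lies at the very end of the fingers, on their centre line; the grasp point (between the pads) lies 19 mm behind it; z points along the fingers, y is the line along which they close (so a half turn about z gives the same grasp; the last joint's range is limited). The gripper opens to 87 mm and grips with 3 to 60 N. Pads are 19 mm wide; open, the fingers measure 117 mm over their backs; the gripper's body (75 mm by 190 mm) begins 51 mm behind the grasp point.
Start: joints at [84.431, 22.042, 0.453, 0, -68.411, -14.817], TCP at [0.218, 0.586, 0.223] pointing down, gripper open.
Joint ranges: [-179.83, 179.83], [-69.29, 118.12], [-61.27, 80.66], [-181.25, 117.63], [-171.15, -9.14], [-177.46, 177.46]. Speed limits (degrees/s): [159.86, 159.86, 180, 180, 180, 180].

## Interface

Orientations are given as a 3x3 rotation matrix whose columns are the frame's x, y, z axes.
In Python, from station import sense, cams, r gives the robot as it stands. The module is installed in compiled form; this text tells all that it offers.
- The arm moves only by the tool step_arm, never from a script. Its argument "targets" is text: rows parted by semicolons, each of 4 numbers parted by spaces: the shift along the tool's x, y, z in cm, then the turn about the tool's z in degrees. In form: x y z turn; .... A call has 1 to 12 rows; each row shifts and turns the commanded pose from where the row before left it, along the tool's axes as they then stand; what a row does not reach is not made up. A row lasts 1/12 s, in which the tool goes at most 41.7 mm and 7.16 degrees, less where a joint would pass 70% of its speed; a pose out of reach is approached as far as the arm can. A call with a gripper value outside its range is refused whole. "claw" is the finger opening in cm, from 0 to 8.7, set as the call begins (left out, the last holds). The fingers move at their own pace and stop on an object; the grip force is fixed at half the most. Time passes only in rows, so rows that do not move let the fingers close. It gives the time, the measured TCP pose, the force, the opening and the grip force at its end, in the units of the state.
- sense(): the state, without advancing time (a new reading comes with each control period).
- cams.capture(name): name is "side" or "top"; returns a dict with "frame" (480x640x3 uint8, blue, green, red), "vertical_fov" (degrees; the focal length in pixels is half the picture's height over the tangent of half this angle, whatever the lens; pixels are square), "cx", "cy" (the principal point, pixels), "dist_coeffs" ([k1, k2, p1, p2, k3] as OpenCV has them; the pictures are not rectified), "eye" and "rotation" of the camera in the world. Camera axes: x right, y down, z forward; pixel columns grow to the right and rows downward; lengths in m; the calibration is good to about 2 mm. A picture is of the moment at which its call begins. There is no depth.
- r.finish_job(): hands the job in; it is judged then, once.
The state is a dict: "time_s": time; "joints": joint angles; "joint_velocities": joint speeds; "effort": joint torques, N m; "tcp_pos": TCP position; "ee_rot": TCP orientation; "wrist_force": force on the tool from outside, world axes, zero at the start; "moment": the same for the moment, N m; "gripper_width": opening from 0.0 (shut) to 1.0 (fully open); "gripper_force": force on a finger pad.
Only numpy, scipy, OpenCV 4.12 (cv2) and the standard library are available. Lean on these libraries where they do the work, as an engineer would, in place of code of your own. Each camera call takes 0.05 s, during which the arm holds its last target. There are 200 camera calls.

## Task

The wooden washboard lies ribbed side down in the right-hand bay of the display stand. Push its blade end up against the low white divider, stand the board up on that end against it, and lay it over into the left-hand bay so that it lies flat on the stand with its ribs up. Lay it down under control, do not let it topple, slam or drop, and leave the other goods where they are.

Things in the scene. Friction and masses are not known exactly. Their poses are not given: they have to be found in the camera images.
- board_center (a point): middle (in length, width and 16 mm thickness) of the loose wooden washboard, 200 long, about 0.24 kg, flat faces. Axes: x along it, flat handle 32 wide from x = -100 to -35, then the blade 105 wide to x = +100; y across; z out of the plain face. Nine cross ribs on the -z face. At the start z points up (ribs down) and x roughly at the divider; turned over, z points down
- board_end (a point): middle of the blade's free end face of the washboard (the end away from the handle), half-way up its thickness: x = +100 mm from the middle; same axes. Held lightly by the sides of its handle, the board can turn between the fingers while this end is stopped by the divider or the stand
- divider: low white upright divider fixed to the flat grey display stand: 200 long (x), 8 thick (y, faces at -4 and +4), 40 high (z). Origin at its foot's centre, on the stand's top, 8 mm above the table. The stand (380 along x, 520 along y, no outer rims) has the right-hand bay at y < 0, where the board starts, and the left-hand bay at y > 0, empty in its middle
- soap: white soap bar 55 x 85 x 28 standing on the stand on the robot's side of the left bay; leave alone; origin under its centre
- dish: white bowl, 68 across, 35 high, on the stand on the robot's side of the right bay; leave alone; origin under its centre
- jar: clear jar, 60 across, 75 high, on the stand at the far side of the left bay; leave alone; origin under its centre
- cup: white cup, 64 across, 75 high, on the stand at the far side of the right bay; leave alone; origin under its centre
- bottle_l: white bottle, 60 across, 170 high, on the table left of the stand; leave alone; origin under its centre
- bottle_r: clear bottle, 60 across, 150 high, on the table right of the stand; leave alone; origin under its centre
- brush: wooden brush 180 long lying on the table to the right of the stand; leave alone; origin under its middle
Mind the look-alikes: they are no part of the job. Of the things that look like the part that bears board_center, the smaller one is meant.

How it is judged:
By the outcome, as a careful person would: the job done as asked, in the order asked, and still so for the second after the job is handed in, with the robot touching nothing.
It also fails if it takes over 51 s, if anything falls off the work surface, if the arm or the gripper's body presses on something with over 40 N, if the wrist force passes 120 N, or if a joint passes its speed limit or range.

## Working session

There is one attempt and no reset: what is moved stays moved. The work goes in short steps, Python scripts to look and compute and a tool call to move; the robot and the scene stay as the last step left them, time stands still between calls to the robot, and variables do not carry over. Pictures are saved under pics/ and viewed, at most 10 in all, crops included, and the job is handed in when it is done.

Besides the shell and the picture viewer there is one more tool, called as name(argument=value, ...) on one line, values as JSON. step_arm: Moves the arm, as the interface text tells. Its arguments: {"type":"object","properties":{"targets":{"type":"string"},"claw":{"type":"number"}},"required":["targets"]}

```bash
mkdir -p pics; cat > h.py <<'E'
import numpy as np, cv2
from station import sense, cams, r
def K(c):
    f=c["frame"].shape[0]/2/np.tan(np.radians(c["vertical_fov"]/2))
    return np.array([[f,0,c["cx"]],[0,f,c["cy"]],[0,0,1.]])
def ray(c,px):
    u=cv2.undistortPoints(np.array(px,float).reshape(-1,1,2),K(c),np.array(c["dist_coeffs"],float)).reshape(-1,2)
    return np.c_[u,np.ones(len(u))]@np.array(c["rotation"]).T
def plane(c,px,z):
    d=ray(c,px);e=np.array(c["eye"]);return e+d*((z-e[2])/d[:,2])[:,None]
def proj(c,P):
    R=np.array(c["rotation"]);q=(np.array(P,float).reshape(-1,3)-np.array(c["eye"]))@R
    return cv2.projectPoints(q,np.zeros(3),np.zeros(3),K(c),np.array(c["dist_coeffs"],float))[0].reshape(-1,2)
E
python3 - <<'E'
from h import *
for n in("top","side"):
    c=cams.capture(n);cv2.imwrite(f"pics/{n}0.png",c["frame"]);print(n,c["eye"],np.round(c["rotation"],3).tolist(),c["vertical_fov"])
s=sense();print(s["time_s"],np.round(s["ee_rot"],3).tolist(),s["wrist_force"])
E
```

```text
top [ 0.36047465 -0.01612835  1.31883866] [[0.008, -0.997, 0.082], [-1.0, -0.008, 0.006], [-0.005, -0.082, -0.997]] 53.23048918395099
side [ 0.42897365 -1.0439383   0.84024891] [[0.997, -0.059, 0.04], [-0.067, -0.594, 0.802], [-0.023, -0.803, -0.596]] 52.10041434157143
0.1 [[0.937, -0.348, -0.001], [-0.348, -0.937, -0.002], [0.0, 0.002, -1.0]] [-0.3281601   0.43464962  0.86748265]
```

View pics/top0.png

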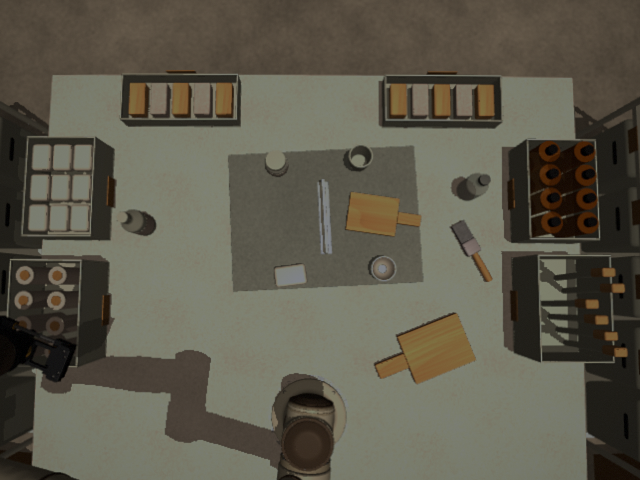

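View pics/side0.png

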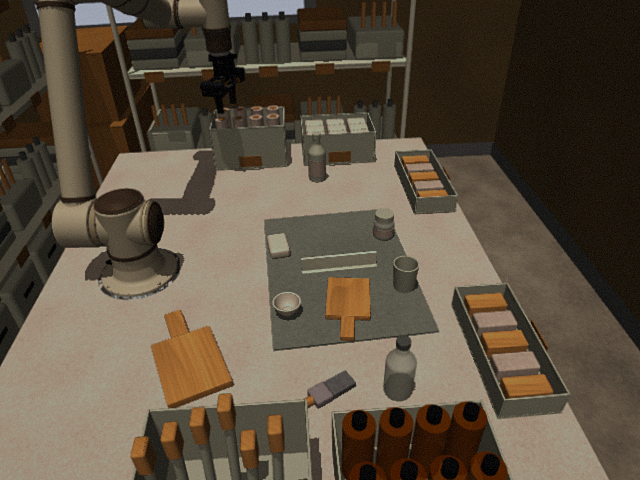

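The pictures show the small board with its blade at about (373,214) in the top view and its handle tip at (420,220). The divider runs from (322,181) to (328,252), with soap (290,275), dish (383,267), cup (361,157) and jar (276,162) around it. The larger board at (437,350) is the decoy.

```bash
cat > meas.py <<'E'
from h import *
def wood(c,box):
    x0,y0,x1,y1=box;hsv=cv2.cvtColor(c["frame"],cv2.COLOR_BGR2HSV)
    m=cv2.inRange(hsv,(5,110,90),(28,255,255));k=np.zeros_like(m);k[y0:y1,x0:x1]=m[y0:y1,x0:x1]
    cs,_=cv2.findContours(k,cv2.RETR_EXTERNAL,cv2.CHAIN_APPROX_NONE);return max(cs,key=cv2.contourArea).reshape(-1,2),k
if __name__=="__main__":
    for n,box in(("top",(300,170,440,250)),("side",(300,260,390,350))):
        c=cams.capture(n);ct,_=wood(c,box)
        ap=cv2.approxPolyDP(ct.reshape(-1,1,2),3,True).reshape(-1,2)
        P=plane(c,ct,0.024)[:,:2]
        (cx,cy),wh,a=cv2.minAreaRect((P*1000).astype(np.float32));print(n,cx,cy,wh,a)
        print(np.c_[ap,np.round(plane(c,ap,.024)[:,:2],4)].tolist())
        if n=="top":
            g=cv2.cvtColor(c["frame"],cv2.COLOR_BGR2GRAY);print(g[215,312:340]);print(g[190,312:340],g[245,312:340])
            print("things",plane(c,[[290,275],[383,267],[361,157],[276,162],[229,155],[413,147],[422,282],[233,291]],.008)[:,:2].round(3).tolist())
            print("divtop ends",plane(c,[[320,180],[327,252]],.048).round(4).tolist())
    crop=cams.capture("top")["frame"][140:300,220:430];cv2.imwrite("pics/c1.png",cv2.resize(crop,None,fx=3.7,fy=3.7,interpolation=cv2.INTER_CUBIC))
E
python3 meas.py
```

```text
top 541.3007202148438 -200.5355224609375 (197.08456420898438, 103.91573333740234) 82.26876068115234
[[351.0, 192.0, 0.6044, -0.1106], [348.0, 229.0, 0.5026, -0.1026], [394.0, 235.0, 0.4872, -0.2275], [397.0, 222.0, 0.5228, -0.2359], [419.0, 225.0, 0.515, -0.2958], [419.0, 215.0, 0.5425, -0.296], [397.0, 211.0, 0.553, -0.2361], [397.0, 198.0, 0.5888, -0.2363]]
[ 85  85  86  85  84  85  92 114 118  80  71  88 129 130 127 128 130 120
  93  85  85  85  82  82  84  87  88  86]
[ 81  80  83  82  83 100 128 117  78  77 102 130 127 122 128 129 118  85
  82  80  81  84  87  85  85  82  82  84] [ 87  89  88  87  87  86  86  88 103 130 118  80  84 111 129 120 110 128
 124 104  85  84  85  86  88  87  88  87]
things [[0.377, 0.054], [0.401, -0.2], [0.707, -0.139], [0.691, 0.097], [0.71, 0.229], [0.736, -0.285], [0.361, -0.306], [0.332, 0.21]]
divtop ends [[0.632, -0.0253, 0.048], [0.438, -0.0453, 0.048]]
side 538.3544311523438 -208.2860870361328 (207.78819274902344, 103.93333435058594) 81.29276275634766
[[329.0, 277.0, 0.5052, -0.0999], [326.0, 317.0, 0.4859, -0.24], [340.0, 316.0, 0.5185, -0.2398], [340.0, 336.0, 0.512, -0.3013], [351.0, 339.0, 0.5351, -0.3122], [353.0, 320.0, 0.5468, -0.2552], [369.0, 317.0, 0.5847, -0.2491], [369.0, 279.0, 0.6049, -0.1171]]
```

View pics/c1.png

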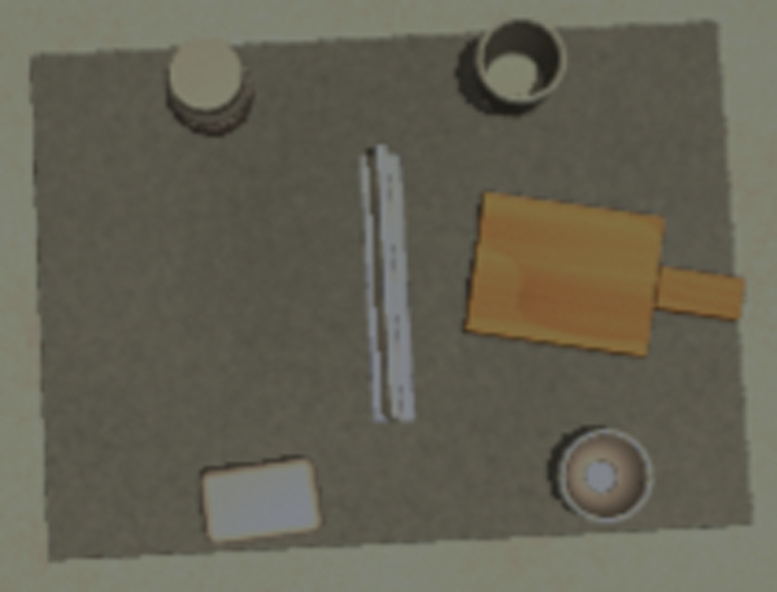

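```bash
cat > d.py <<'E'
from h import *
a=np.radians(3.2);R=np.array([[np.cos(a),-np.sin(a),0],[np.sin(a),np.cos(a),0],[0,0,1]]);O=np.array([.535,-.038,.008])
ims=[]
for n,b in(("top",(310,170,345,260)),("side",(295,240,385,345))):
    c=cams.capture(n);x0,y0,x1,y1=b;S=8 if n=="top" else 6
    im=cv2.resize(c["frame"][y0:y1,x0:x1],None,fx=S,fy=S,interpolation=cv2.INTER_NEAREST)
    for z,col in((0,(0,255,0)),(.04,(0,0,255))):
        q=[[-.1,-.004,z],[.1,-.004,z],[.1,.004,z],[-.1,.004,z]]
        p=((proj(c,np.array(q)@R.T+O)+.5-[x0,y0])*S).astype(np.int32);cv2.polylines(im,[p],True,col,1)
    im=cv2.copyMakeBorder(im,0,max(0,600-im.shape[0])if 0 else 0,0,0,0);ims.append(cv2.resize(im,None,fx=1,fy=1)[:600])
h=max(i.shape[0] for i in ims);h=min(h,600)
ims=[np.pad(i[:h],((0,max(0,h-i.shape[0])),(0,0),(0,0))) for i in ims]
o=np.hstack(ims)[:600,:800];cv2.imwrite("pics/d.png",o)
E
sed -i 's/S=8 if/S=6 if/;s/else 6/else 5/' d.py; python3 d.py
```

```text
(no output)
```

View pics/d.png

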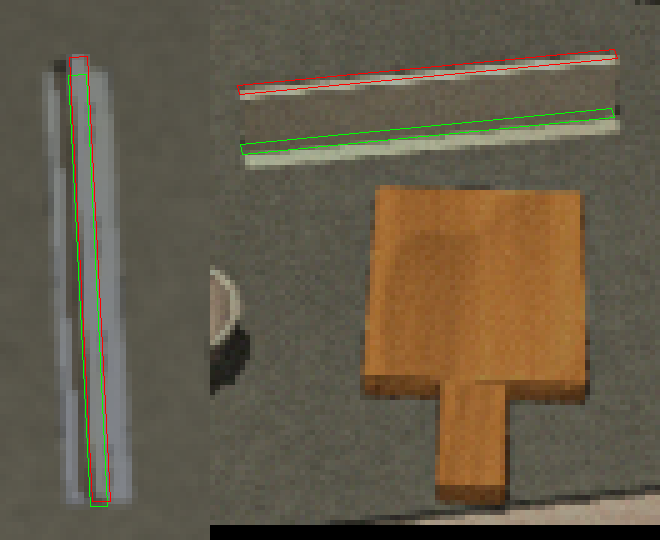

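step_arm(targets="2 2.4 0 0;2.5 2.95 0 0;2.5 2.95 0 0;2.5 2.95 0 0;2.5 2.95 0 0;2.5 2.95 0 0;2.5 2.95 0 0;2.5 2.95 0 0;2.5 2.95 0 0;2.5 2.95 0 0;2.5 2.95 0 0;2.5 2.95 0 0", claw=5.5)

```text
time_s: 1.35
tcp_pos: [0.3729, 0.1546, 0.223]
ee_rot: [[0.938, -0.348, 0.001], [-0.348, -0.938, 0.001], [0.001, -0.001, -1.0]]
wrist_force: [0.4, 0.6, 0.0]
gripper_width: 0.629
gripper_force: 0.0
```

step_arm(targets="2.5 2.95 0 0;2.5 2.95 0 0;2.5 2.95 0 0;2.5 2.95 0 0;2.5 2.95 0 0;2.5 2.95 0 0;2.5 2.95 0 0;2.5 2.95 0 0;2.5 2.95 0 0;2.5 2.95 0 0;2.5 2.95 0 0;2.5 2.95 0 0")

```text
time_s: 2.35
tcp_pos: [0.531, -0.282, 0.2226]
ee_rot: [[0.937, -0.349, 0.0], [-0.349, -0.937, 0.0], [0.0, -0.0, -1.0]]
wrist_force: [0.2, 1.2, 0.1]
gripper_width: 0.627
gripper_force: 0.0
```

step_arm(targets="0 0 0 7;0 0 0 7;0 0 0 7;0 0 0 7;0 0 0 7;0 0 0 7;0 0 0 7;0 0 0 7;0 0 0 7;0 0 0 7;0 0 0 7;0 0 0 0")

```text
time_s: 3.35
tcp_pos: [0.5306, -0.2799, 0.2225]
ee_rot: [[-0.131, -0.991, -0.0], [-0.991, 0.131, 0.0], [-0.0, 0.0, -1.0]]
wrist_force: [-0.2, -0.3, 1.1]
gripper_width: 0.631
gripper_force: 0.0
```

step_arm(targets="0 0 3 0;0 0 3.5 0;0 0 3.5 0;0 0 3.5 0;0 0 2.5 0;0 0 1.5 0;0 0 1 0;0 0 0 0")

```text
time_s: 4.02
tcp_pos: [0.5294, -0.2795, 0.0353]
ee_rot: [[-0.127, -0.992, -0.004], [-0.992, 0.127, 0.001], [-0.001, 0.004, -1.0]]
wrist_force: [-0.6, 0.3, 0.6]
gripper_width: 0.63
gripper_force: 0.0
```

```bash
python3 - <<'E'
from h import *
t=cams.capture("top")["frame"][170:300,300:460];s=cams.capture("side")["frame"][220:350,270:430]
cv2.imwrite("pics/e.png",np.hstack([cv2.resize(i,None,fx=2.5,fy=2.5,interpolation=cv2.INTER_CUBIC) for i in(t,s)]))
q=sense();print(q["tcp_pos"],q["joints"],q["time_s"])
E
```

```text
[ 0.53139641 -0.28017978  0.03817215] [-1.23619263e+01  3.03735929e+01 -1.56217836e+01  3.20844192e-02
 -4.39431436e+01  5.04766807e+00] 4.1167
```

View pics/e.png

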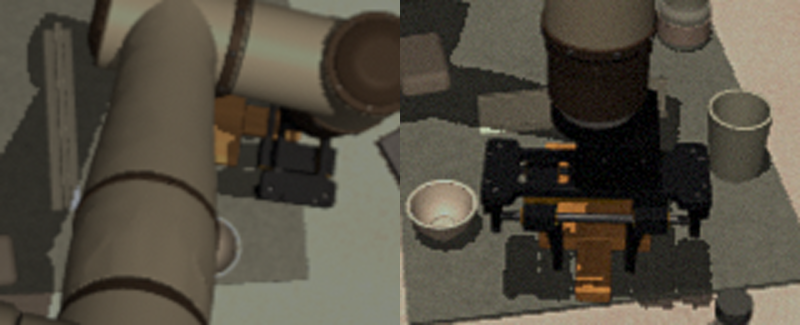

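The side view shows the fingers straddling the handle, with tips at about (557,255) and (630,255) and the handle between them at about x=593. The blade's far end is hidden by the arm.

step_arm(targets="0 0 0.8 0;0 0 0.8 0;0 0 0.6 0;0 0 0.4 0;0 0 0 0;0 0 0 0")

```text
time_s: 4.62
tcp_pos: [0.5306, -0.2799, 0.0113]
ee_rot: [[-0.128, -0.992, -0.0], [-0.992, 0.128, 0.0], [0.0, 0.0, -1.0]]
wrist_force: [0.4, -0.2, 0.4]
gripper_width: 0.635
gripper_force: 0.0
```

step_arm(targets="0 0 0 0;0 0 0 0;0 0 0 0;0 0 0 0;0 0 0 0", claw=2.5)

```text
time_s: 5.03
tcp_pos: [0.5308, -0.28, 0.0118]
ee_rot: [[-0.129, -0.992, 0.0], [-0.992, 0.129, -0.0], [0.0, -0.0, -1.0]]
wrist_force: [0.2, -0.6, 0.9]
gripper_width: 0.365
gripper_force: 30.0
```

step_arm(targets="0 -0.2 0 -2.6;0 -0.2 0 -2.6;0 -0.2 0 -2.6;0 -0.2 0 -2.6;-0.7 0 0 0;-0.7 0 0 0;-0.7 0 0 0;-0.7 0 0 0;-0.6 0 0 0;-0.5 0 0 0;0 0 0 0")

```text
time_s: 5.95
tcp_pos: [0.5365, -0.2399, 0.0118]
ee_rot: [[0.053, -0.999, -0.0], [-0.999, -0.053, 0.001], [-0.001, 0.0, -1.0]]
wrist_force: [0.2, 4.5, 3.4]
gripper_width: 0.365
gripper_force: 30.0
```

step_arm(targets="-0.2 0 0 0;-0.2 0 0 0;-0.2 0 0 0;0 0 0 0")

```text
time_s: 6.28
tcp_pos: [0.5365, -0.2355, 0.0117]
ee_rot: [[0.053, -0.999, 0.0], [-0.999, -0.053, -0.0], [0.0, -0.0, -1.0]]
wrist_force: [-0.7, -0.6, 2.8]
gripper_width: 0.363
gripper_force: 30.0
```

```bash
python3 - <<'E'
from h import *
s=cams.capture("side")["frame"][220:350,270:430];t=cams.capture("top")["frame"][170:300,290:450]
cv2.imwrite("pics/f.png",np.hstack([cv2.resize(i,None,fx=2.5,fy=2.5,interpolation=cv2.INTER_CUBIC) for i in(t,s)]))
q=sense();print(q["tcp_pos"],q["wrist_force"],q["moment"])
E
```

```text
[ 0.53654958 -0.23551157  0.01175946] [ 0.05156914 -0.75411688  3.3585632 ] [-0.16941856 -0.03075716  0.01636472]
```

View pics/f.png

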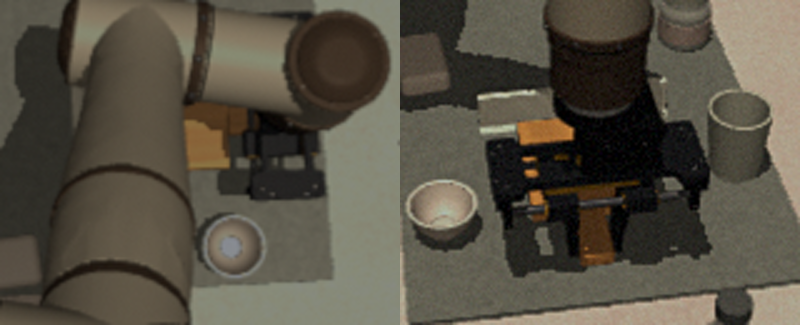

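The side view shows the blade's far edge at crop (518–573,122), just short of the divider's foot strip. The board is square to the divider and the dish is undisturbed.

step_arm(targets="-0.2 0 0 0;-0.2 0 0 0;-0.2 0 0 0;0 0 0 0")

```text
time_s: 6.72
tcp_pos: [0.5362, -0.2294, 0.0117]
ee_rot: [[0.053, -0.999, 0.0], [-0.999, -0.053, -0.0], [0.0, -0.0, -1.0]]
wrist_force: [-0.4, -2.8, 3.2]
gripper_width: 0.367
gripper_force: 30.0
```

step_arm(targets="-0.2 0 0 0;-0.2 0 0 0;0 0 0 0")

```text
time_s: 6.97
tcp_pos: [0.536, -0.2253, 0.0118]
ee_rot: [[0.053, -0.999, 0.0], [-0.999, -0.053, -0.0], [0.0, -0.0, -1.0]]
wrist_force: [-0.4, -2.8, 4.7]
gripper_width: 0.364
gripper_force: 30.0
```

step_arm(targets="-0.15 0 0 0;-0.15 0 0 0;0 0 0 0")

```text
time_s: 7.22
tcp_pos: [0.5358, -0.2223, 0.0117]
ee_rot: [[0.053, -0.999, 0.0], [-0.999, -0.053, -0.0], [0.0, -0.0, -1.0]]
wrist_force: [0.6, -3.7, 4.9]
gripper_width: 0.359
gripper_force: 30.0
```

step_arm(targets="-0.15 0 0 0;-0.15 0 0 0;0 0 0 0")

```text
time_s: 7.47
tcp_pos: [0.537, -0.2215, 0.0119]
ee_rot: [[0.055, -0.998, 0.003], [-0.998, -0.055, -0.003], [0.003, -0.003, -1.0]]
wrist_force: [2.4, -13.4, -0.6]
gripper_width: 0.363
gripper_force: 30.0
```

```bash
python3 - <<'E'
from h import *
c=cams.capture("side");s=c["frame"][240:320,295:375]
cv2.imwrite("pics/g.png",cv2.resize(s,None,fx=7,fy=7,interpolation=cv2.INTER_NEAREST))
q=sense();print(q["tcp_pos"],q["wrist_force"],q["moment"])
E
```

```text
[ 0.53701592 -0.22153372  0.01181229] [  2.53103054 -13.57449001  -0.24835803] [-3.79266845 -0.69773733  0.28816892]
```

View pics/g.png

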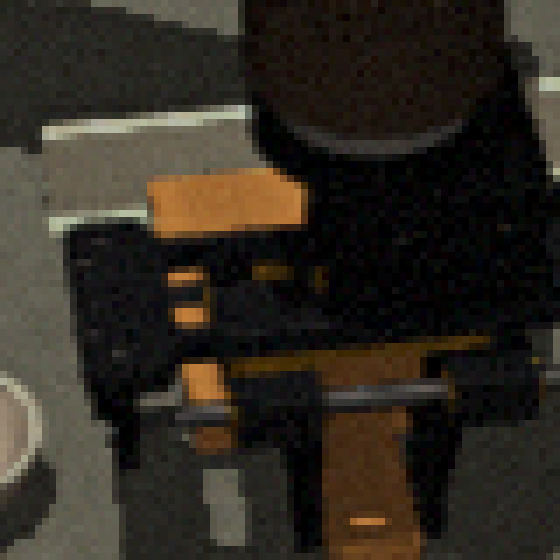

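The blade now overlaps the foot strip and its end face sits flush at the divider: blade top edge at crop (150–305,180), divider face behind it. There is 13 N of contact. Next I work out the arc for standing it up.

```bash
python3 - <<'E'
import numpy as np
d=.179
def p(t): t=np.radians(t);return np.array([-.008*np.sin(t)-d*np.cos(t),.008*np.cos(t)+d*np.sin(t)])
for st in (3,):
  a=np.arange(0,91,st)
  print("; ".join(f"{-x:.2f} 0 {-z:.2f} 0" for x,z in np.diff([p(t)*100 for t in a],axis=0)))
E
```

```text
0.02 0 -0.94 0; -0.03 0 -0.93 0; -0.08 0 -0.92 0; -0.13 0 -0.91 0; -0.18 0 -0.90 0; -0.23 0 -0.89 0; -0.27 0 -0.87 0; -0.32 0 -0.85 0; -0.37 0 -0.83 0; -0.41 0 -0.80 0; -0.45 0 -0.78 0; -0.50 0 -0.75 0; -0.54 0 -0.72 0; -0.58 0 -0.69 0; -0.61 0 -0.65 0; -0.65 0 -0.61 0; -0.69 0 -0.58 0; -0.72 0 -0.54 0; -0.75 0 -0.50 0; -0.78 0 -0.45 0; -0.80 0 -0.41 0; -0.83 0 -0.37 0; -0.85 0 -0.32 0; -0.87 0 -0.27 0; -0.89 0 -0.23 0; -0.90 0 -0.18 0; -0.91 0 -0.13 0; -0.92 0 -0.08 0; -0.93 0 -0.03 0; -0.94 0 0.02 0
```

step_arm(targets="0 0 -0.9 0;0 0 -0.9 0;-0.1 0 -0.9 0;-0.15 0 -0.9 0;0 0 0 0")

```text
time_s: 7.93
tcp_pos: [0.5362, -0.2174, 0.0483]
ee_rot: [[0.053, -0.999, 0.002], [-0.999, -0.053, -0.001], [0.001, -0.002, -1.0]]
wrist_force: [1.9, -7.0, -0.7]
gripper_width: 0.364
gripper_force: 30.0
```

```bash
python3 - <<'E'
from h import *
c=cams.capture("side");s=c["frame"][230:330,285:395]
cv2.imwrite("pics/i.png",cv2.resize(s,None,fx=5,fy=5,interpolation=cv2.INTER_NEAREST))
q=sense();print(q["tcp_pos"],q["wrist_force"],q["moment"])
E
```

```text
[ 0.5359838  -0.21754259  0.04769091] [ 1.61679416 -8.08006534 -0.91396714] [-2.35340194 -0.64270641 -0.04339406]
```

View pics/i.png

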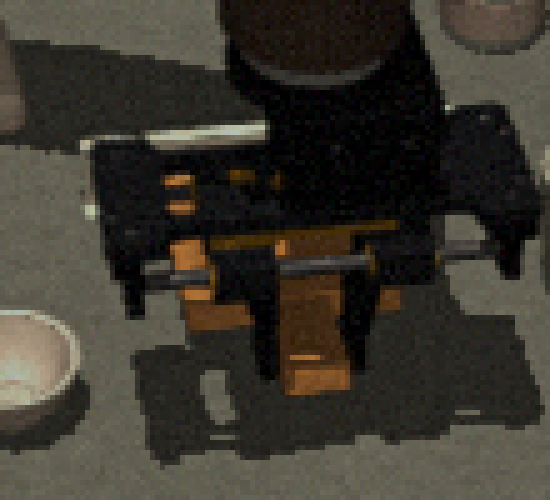

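The side view shows the handle raised in the fingers, with its end at crop (318,375). The tilt is too small to judge here, so I continue gently and watch the force.

step_arm(targets="-0.2 0 -0.9 0;-0.25 0 -0.9 0;-0.3 0 -0.9 0;-0.3 0 -0.85 0;0 0 0 0")

```text
time_s: 8.4
tcp_pos: [0.5351, -0.2061, 0.0834]
ee_rot: [[0.053, -0.999, 0.001], [-0.999, -0.053, 0.0], [-0.0, -0.001, -1.0]]
wrist_force: [0.7, -5.8, -0.4]
gripper_width: 0.364
gripper_force: 30.0
```

```bash
cat > lk.py <<'E'
from h import *
import sys
c=cams.capture("side");s=c["frame"];cv2.imwrite("pics/%s.png"%sys.argv[1],cv2.resize(s[160:330,250:440],None,fx=3,fy=3,interpolation=cv2.INTER_NEAREST))
hsv=cv2.cvtColor(s,cv2.COLOR_BGR2HSV);m=cv2.inRange(hsv,(5,110,50),(28,255,255));b=np.zeros_like(m);b[170:350,300:395]=m[170:350,300:395]
ys,xs=np.nonzero(b);print("orange x",xs.min(),xs.max(),"y",ys.min(),ys.max(),len(xs))
q=sense();P=q["tcp_pos"];print(q["time_s"],P,q["wrist_force"],q["moment"],"tcp px",proj(c,P))
E
python3 lk.py j
```

```text
orange x 316 367 y 187 293 701
8.45 [ 0.53495809 -0.20636297  0.08278791] [ 1.57461143 -5.9845033  -0.18313459] [-1.58972128 -0.56493939 -0.02017495] tcp px [[345.75895263 286.96055164]]
```

step_arm(targets="-0.4 0 -0.83 0;-0.45 0 -0.8 0;-0.5 0 -0.78 0;-0.5 0 -0.75 0;-0.55 0 -0.72 0;-0.6 0 -0.69 0;0 0 0 0")

```text
time_s: 9.03
tcp_pos: [0.5326, -0.1756, 0.1285]
ee_rot: [[0.053, -0.999, -0.001], [-0.999, -0.053, 0.001], [-0.001, 0.001, -1.0]]
wrist_force: [0.7, -2.2, -1.7]
gripper_width: 0.365
gripper_force: 30.0
```

```bash
python3 lk.py k
```

```text
orange x 316 369 y 224 271 388
9.0833 [ 0.53234747 -0.17568522  0.12781756] [-0.7052182  -0.52519959 -1.88725191] [-0.49869899 -0.20955338  0.01734846] tcp px [[343.33717194 263.42569669]]
```

View pics/k.png

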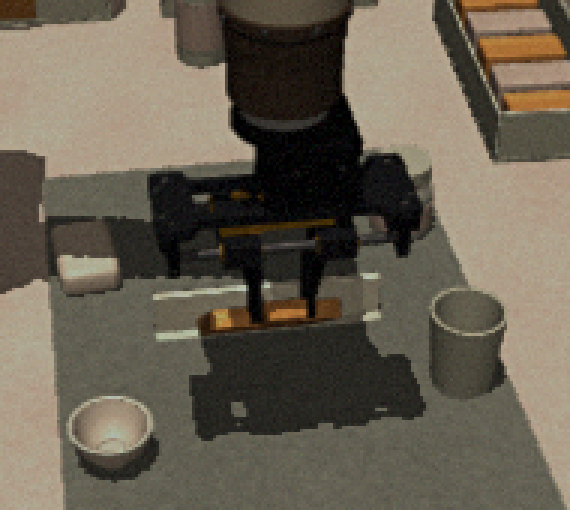

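The board is edge-on in the side view, at crop (200–340,300–330). Since the camera looks down at about 39°, the board has turned to about 42° between the fingers with its end at the divider, and the neighbours are untouched.

step_arm(targets="-0.65 0 -0.57 0;-0.65 0 -0.54 0;-0.68 0 -0.51 0;-0.7 0 -0.48 0;-0.72 0 -0.44 0;-0.74 0 -0.41 0;0 0 0 0")

```text
time_s: 9.67
tcp_pos: [0.5311, -0.1337, 0.1591]
ee_rot: [[0.054, -0.999, 0.001], [-0.999, -0.054, 0.001], [-0.001, -0.001, -1.0]]
wrist_force: [0.1, -1.1, -1.3]
gripper_width: 0.362
gripper_force: 30.0
```

```bash
python3 lk.py l
```

```text
orange x 316 366 y 202 272 1065
9.7167 [ 0.5310742  -0.13406206  0.1585952 ] [ 0.99024274 -0.45647577 -2.22368032] [-0.29279484 -0.09313175 -0.08468657] tcp px [[340.92888529 241.89586888]]
```

step_arm(targets="-0.76 0 -0.36 0;-0.78 0 -0.32 0;-0.8 0 -0.28 0;-0.82 0 -0.23 0;-0.83 0 -0.19 0;-0.83 0 -0.14 0;0 0 0 0")

```text
time_s: 10.3
tcp_pos: [0.5288, -0.0858, 0.1746]
ee_rot: [[0.054, -0.999, 0.001], [-0.999, -0.054, -0.0], [0.0, -0.001, -1.0]]
wrist_force: [-1.3, -2.6, 3.4]
gripper_width: 0.363
gripper_force: 30.0
```

```bash
cat >> lk.py <<'E'
for xx in (-50,0,50): print(xx,proj(c,[[P[0]+xx/1000,-.055,.008],[P[0]+xx/1000,-.065,.008]]).round(1).tolist())
for x in range(315,372,5):
    v=np.nonzero(b[:,x])[0]; print(x,(v.min(),v.max()) if len(v) else None,end=' ')
E
python3 lk.py m
```

```text
orange x 316 362 y 185 272 1626
10.35 [ 0.52882059 -0.08633104  0.17446211] [-0.89492483 -1.90526377  4.57359809] [-7.54158477e-01  3.27893282e-01  6.77791701e-04] tcp px [[337.88309421 224.69175703]]
-50 [[317.6, 271.1], [317.8, 273.6]]
0 [[336.5, 270.0], [336.9, 272.4]]
50 [[355.4, 268.8], [355.9, 271.2]]
315 None 320 (np.int64(196), np.int64(272)) 325 (np.int64(185), np.int64(272)) 330 (np.int64(195), np.int64(271)) 335 (np.int64(195), np.int64(271)) 340 (np.int64(194), np.int64(270)) 345 (np.int64(194), np.int64(269)) 350 (np.int64(193), np.int64(269)) 355 (np.int64(233), np.int64(269)) 360 None 365 None 370 None
```

step_arm(targets="-0.85 0 -0.1 0;-0.85 0 -0.07 0;-0.85 0 -0.02 0;-0.6 0 0 0;0 0 0 0")

```text
time_s: 10.77
tcp_pos: [0.5274, -0.0552, 0.177]
ee_rot: [[0.054, -0.999, 0.002], [-0.999, -0.054, -0.001], [0.001, -0.002, -1.0]]
wrist_force: [-1.8, -1.9, 8.8]
gripper_width: 0.365
gripper_force: 30.0
```

```bash
python3 lk.py n
```

```text
orange x 313 359 y 178 272 1872
10.8167 [ 0.52745099 -0.05541569  0.17702385] [-2.51405913 -2.17088033  8.31350757] [-0.61733773  0.65663622 -0.03014313] tcp px [[336.02436911 216.64821761]]
-50 [[317.1, 271.2], [317.3, 273.6]]
0 [[336.0, 270.0], [336.4, 272.4]]
50 [[354.9, 268.8], [355.3, 271.3]]
315 (np.int64(231), np.int64(260)) 320 (np.int64(178), np.int64(272)) 325 (np.int64(187), np.int64(272)) 330 (np.int64(187), np.int64(271)) 335 (np.int64(186), np.int64(271)) 340 (np.int64(186), np.int64(270)) 345 (np.int64(185), np.int64(270)) 350 (np.int64(185), np.int64(269)) 355 (np.int64(227), np.int64(268)) 360 None 365 None 370 None
```

step_arm(targets="-0.1 0 0 0;-0.1 0 0 0;0 0 0 0;0 0 0 0;0 0 0 0;0 0 0 0;0 0 -0.2 0;0 0 -0.6 0;0 0 -1 0;0 0 -1.2 0;0 0 -1.2 0;0 0 -0.8 0")

```text
time_s: 11.82
tcp_pos: [0.5271, -0.0531, 0.2265]
ee_rot: [[0.052, -0.999, 0.001], [-0.999, -0.052, 0.001], [-0.001, -0.001, -1.0]]
wrist_force: [-0.1, 0.6, -2.3]
gripper_width: 0.367
gripper_force: 30.0
```

step_arm(targets="0 0 -0.6 0;0 0 -0.3 0;0 0 0 0;0 0 0 0")

```text
time_s: 12.15
tcp_pos: [0.5264, -0.0534, 0.2339]
ee_rot: [[0.052, -0.999, -0.001], [-0.999, -0.052, 0.0], [-0.0, 0.001, -1.0]]
wrist_force: [-0.1, -0.2, -3.0]
gripper_width: 0.364
gripper_force: 30.0
```

```bash
python3 lk.py o
```

```text
orange x 315 357 y 170 255 1875
12.2 [ 0.52629997 -0.05346654  0.23369074] [-0.03852362 -0.46181844 -3.56952465] [ 0.0713699  -0.03757895  0.04185188] tcp px [[335.46044904 196.25853215]]
-50 [[316.6, 271.2], [316.9, 273.6]]
0 [[335.6, 270.0], [335.9, 272.5]]
50 [[354.4, 268.9], [354.9, 271.3]]
315 (np.int64(170), np.int64(254)) 320 (np.int64(211), np.int64(254)) 325 (np.int64(210), np.int64(254)) 330 (np.int64(188), np.int64(253)) 335 (np.int64(187), np.int64(253)) 340 (np.int64(187), np.int64(252)) 345 (np.int64(208), np.int64(252)) 350 (np.int64(208), np.int64(251)) 355 (np.int64(208), np.int64(251)) 360 None 365 None 370 None
```

step_arm(targets="-0.3 0 0 0;-0.6 0 0 0;-0.7 0 0 0;-0.7 0 0 0;-0.6 0 0 0;-0.4 0 0 0;-0.2 0 0 0;0 0 0 0;0 0 0 0")

```text
time_s: 12.95
tcp_pos: [0.5249, -0.0185, 0.2344]
ee_rot: [[0.053, -0.999, -0.0], [-0.999, -0.053, -0.0], [0.0, 0.0, -1.0]]
wrist_force: [0.4, -1.0, -2.8]
gripper_width: 0.364
gripper_force: 30.0
```

```bash
cat >> lk.py <<'E'
print()
t=cams.capture("top");ht=cv2.cvtColor(t["frame"],cv2.COLOR_BGR2HSV)
mt=cv2.inRange(ht,(5,110,50),(28,255,255));mt[:140]=0;mt[300:]=0;mt[:,:235]=0;mt[:,430:]=0
ys,xs=np.nonzero(mt);print("top",len(xs),(xs.min(),xs.max(),ys.min(),ys.max()) if len(xs) else "")
yy=float(sys.argv[2]);zz=float(sys.argv[3])
print("pred bottom row for y,z",proj(c,[[P[0],yy,zz],[P[0],yy+.016,zz]]).tolist())
E
python3 lk.py p -0.0275 0.064
```

```text
orange x 312 354 y 179 246 1826
13.0 [ 0.52488149 -0.0187167   0.23435781] [-0.25309333 -0.21391554 -1.75110231] [ 0.06711867 -0.00788786  0.03764062] tcp px [[333.46536631 188.59558136]]
-50 [[316.1, 271.2], [316.3, 273.7]]
0 [[335.0, 270.1], [335.4, 272.5]]
50 [[353.9, 268.9], [354.4, 271.3]]
315 (np.int64(203), np.int64(246)) 320 (np.int64(203), np.int64(246)) 325 (np.int64(202), np.int64(245)) 330 (np.int64(180), np.int64(245)) 335 (np.int64(180), np.int64(244)) 340 (np.int64(180), np.int64(244)) 345 (np.int64(201), np.int64(243)) 350 (np.int64(200), np.int64(243)) 355 None 360 None 365 None 370 None 
top 554 (np.int64(245), np.int64(343), np.int64(150), np.int64(232))
pred bottom row for y,z [[333.9734832712553, 246.83992308999836], [333.3933742586928, 243.1846120701259]]
```

step_arm(targets="0 0 0.4 0;0 0 0.8 0;0 0 0.9 0;0 0 0.9 0;0 0 0.8 0;0 0 0.6 0;0 0 0.3 0;0 0 0.2 0;0 0 0 0;0 0 0 0")

```text
time_s: 13.88
tcp_pos: [0.5252, -0.0186, 0.1856]
ee_rot: [[0.053, -0.999, 0.001], [-0.999, -0.053, -0.0], [0.0, -0.001, -1.0]]
wrist_force: [-0.6, -0.3, -2.8]
gripper_width: 0.364
gripper_force: 30.0
```

step_arm(targets="0 0 0.2 0;0 0 0.2 0;0 0 0.2 0;0 0 0 0")

```text
time_s: 14.22
tcp_pos: [0.5246, -0.0187, 0.179]
ee_rot: [[0.052, -0.999, -0.001], [-0.999, -0.052, 0.0], [-0.0, 0.001, -1.0]]
wrist_force: [-0.2, 0.1, -2.6]
gripper_width: 0.365
gripper_force: 30.0
```

```bash
python3 lk.py q -0.0265 0.012
```

```text
orange x 311 356 y 170 255 1461
14.2667 [ 0.52469012 -0.01869905  0.17909211] [ 0.34055654 -0.74247412 -2.69534848] [ 0.10044559 -0.07192972  0.00720668] tcp px [[333.45491287 207.85110507]]
-50 [[316.0, 271.2], [316.3, 273.7]]
0 [[334.9, 270.1], [335.3, 272.5]]
50 [[353.8, 268.9], [354.3, 271.3]]
315 (np.int64(179), np.int64(255)) 320 (np.int64(170), np.int64(255)) 325 (np.int64(178), np.int64(252)) 330 (np.int64(178), np.int64(254)) 335 (np.int64(178), np.int64(252)) 340 (np.int64(177), np.int64(252)) 345 (np.int64(177), np.int64(251)) 350 (np.int64(219), np.int64(252)) 355 None 360 None 365 None 370 None 
top 433 (np.int64(251), np.int64(338), np.int64(159), np.int64(234))
pred bottom row for y,z [[333.9069143926348, 262.09053430490656], [333.3417699862846, 258.37613386093136]]
```

step_arm(targets="0 0 0.15 0;0 0 0.15 0;0 0 0 0")

```text
time_s: 14.57
tcp_pos: [0.5252, -0.0188, 0.1771]
ee_rot: [[0.053, -0.999, 0.001], [-0.999, -0.053, -0.0], [0.0, -0.001, -1.0]]
wrist_force: [-1.4, -0.6, 1.9]
gripper_width: 0.367
gripper_force: 30.0
```

step_arm(targets="0 0 0.15 0;0 0 0.15 0;0 0 0 0")

```text
time_s: 14.82
tcp_pos: [0.5257, -0.0193, 0.1769]
ee_rot: [[0.054, -0.999, 0.003], [-0.999, -0.054, -0.002], [0.002, -0.003, -1.0]]
wrist_force: [-4.6, -0.7, 14.4]
gripper_width: 0.364
gripper_force: 30.0
```

```bash
python3 - <<'E'
import numpy as np
d=.1725
def p(t): t=np.radians(t);return np.array([-.008*np.sin(t)+d*np.cos(t),.008*np.cos(t)+d*np.sin(t)])
a=np.arange(90,-1,-3)
P=np.array([p(t)*100 for t in a])
print("; ".join(f"{-x:.2f} 0 {-z:.2f} 0" for x,z in np.diff(P,axis=0)))
for t in (72,54,36,21,12,0): print(t,p(t)-p(90)+[-.019,.1755])
E
```

```text
-0.90 0 -0.02 0; -0.90 0 0.03 0; -0.90 0 0.08 0; -0.90 0 0.12 0; -0.89 0 0.17 0; -0.88 0 0.22 0; -0.87 0 0.26 0; -0.85 0 0.31 0; -0.83 0 0.35 0; -0.81 0 0.39 0; -0.79 0 0.44 0; -0.77 0 0.48 0; -0.74 0 0.52 0; -0.71 0 0.55 0; -0.68 0 0.59 0; -0.65 0 0.63 0; -0.62 0 0.66 0; -0.58 0 0.69 0; -0.55 0 0.72 0; -0.51 0 0.75 0; -0.47 0 0.77 0; -0.43 0 0.80 0; -0.38 0 0.82 0; -0.34 0 0.84 0; -0.30 0 0.85 0; -0.25 0 0.87 0; -0.21 0 0.88 0; -0.16 0 0.89 0; -0.11 0 0.90 0; -0.07 0 0.90 0
72 [0.03469698 0.16952939]
54 [0.08392082 0.14725771]
36 [0.12385315 0.11086509]
21 [0.14717568 0.07228711]
12 [0.15606717 0.04668995]
0 [0.1615 0.011 ]
```

step_arm(targets="-0.6 0 -0.1 0;-0.7 0 0 0;-0.8 0 0.05 0;-0.9 0 0.1 0;0 0 0 0")

```text
time_s: 15.23
tcp_pos: [0.5242, 0.0116, 0.1758]
ee_rot: [[0.055, -0.998, 0.003], [-0.998, -0.055, -0.002], [0.002, -0.003, -1.0]]
wrist_force: [-4.1, -1.6, 11.1]
gripper_width: 0.362
gripper_force: 30.0
```

```bash
python3 lk.py r -0.0265 0.012
```

```text
orange x 313 354 y 172 255 1731
15.2833 [0.52419754 0.01130227 0.17584434] [-3.79127312  0.39460778 11.7676519 ] [-0.3937966   1.20657978 -0.00226206] tcp px [[332.1439977  202.57750758]]
-50 [[315.8, 271.2], [316.1, 273.7]]
0 [[334.8, 270.1], [335.1, 272.5]]
50 [[353.6, 268.9], [354.1, 271.3]]
315 (np.int64(174), np.int64(255)) 320 (np.int64(174), np.int64(255)) 325 (np.int64(173), np.int64(254)) 330 (np.int64(173), np.int64(254)) 335 (np.int64(172), np.int64(254)) 340 (np.int64(172), np.int64(253)) 345 (np.int64(172), np.int64(253)) 350 (np.int64(215), np.int64(252)) 355 None 360 None 365 None 370 None 
top 412 (np.int64(235), np.int64(322), np.int64(161), np.int64(235))
pred bottom row for y,z [[333.7235598499683, 262.10168227909367], [333.1601737457795, 258.3871139705618]]
```

step_arm(targets="-0.9 0 0.15 0;-0.88 0 0.2 0;-0.87 0 0.25 0;-0.85 0 0.3 0;0 0 0 0")

```text
time_s: 15.75
tcp_pos: [0.5236, 0.0481, 0.1685]
ee_rot: [[0.056, -0.998, 0.007], [-0.998, -0.056, 0.001], [-0.001, -0.007, -1.0]]
wrist_force: [-6.9, 2.6, 18.5]
gripper_width: 0.363
gripper_force: 30.0
```

```bash
python3 lk.py s -0.0265 0.012
```

```text
orange x 311 353 y 170 255 1942
15.8 [0.52353957 0.04781918 0.16855445] [-6.22425781  4.36270708 18.33307111] [ 0.99655075  1.90214202 -0.12318155] tcp px [[330.60622018 197.54690888]]
-50 [[315.6, 271.2], [315.8, 273.7]]
0 [[334.5, 270.1], [334.9, 272.5]]
50 [[353.4, 268.9], [353.9, 271.4]]
315 (np.int64(170), np.int64(255)) 320 (np.int64(170), np.int64(255)) 325 (np.int64(170), np.int64(254)) 330 (np.int64(188), np.int64(254)) 335 (np.int64(188), np.int64(253)) 340 (np.int64(173), np.int64(253)) 345 (np.int64(211), np.int64(252)) 350 (np.int64(211), np.int64(252)) 355 None 360 None 365 None 370 None 
top 925 (np.int64(256), np.int64(317), np.int64(163), np.int64(239))
pred bottom row for y,z [[333.4786286645788, 262.11657366155964], [332.9175914780269, 258.40178119360684]]
```

View pics/s.png

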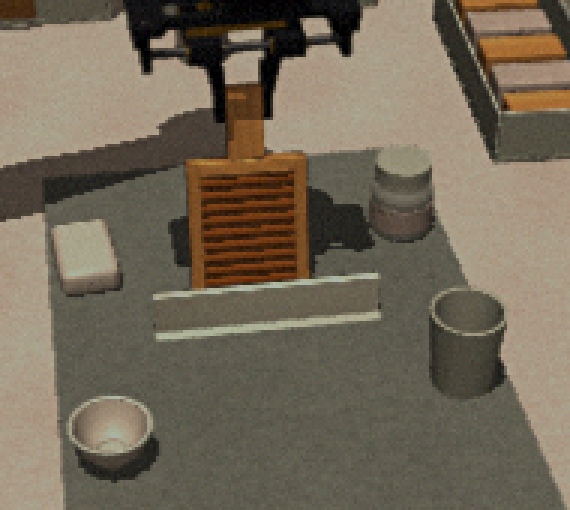

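The board, ribs toward the camera, leans into the left bay with its lower end behind the divider (crop row ~283). Fingers hold the handle at (245,110) and all neighbours are in place.

step_arm(targets="-0.84 0 0.25 0;-0.82 0 0.34 0;-0.8 0 0.38 0;-0.78 0 0.42 0;-0.76 0 0.46 0;0 0 0 0")

```text
time_s: 16.35
tcp_pos: [0.5226, 0.0901, 0.1494]
ee_rot: [[0.056, -0.998, 0.009], [-0.998, -0.056, 0.005], [-0.004, -0.01, -1.0]]
wrist_force: [-4.5, 8.4, 16.2]
gripper_width: 0.361
gripper_force: 30.1
```

step_arm(targets="-0.74 0 0.5 0;-0.71 0 0.54 0;-0.68 0 0.58 0;-0.65 0 0.62 0;-0.62 0 0.65 0;0 0 0 0")

```text
time_s: 16.85
tcp_pos: [0.5207, 0.1235, 0.1182]
ee_rot: [[0.056, -0.998, 0.008], [-0.998, -0.056, 0.004], [-0.004, -0.008, -1.0]]
wrist_force: [0.5, 4.3, 5.6]
gripper_width: 0.36
gripper_force: 29.9
```

```bash
python3 lk.py t -0.0265 0.012
```

```text
orange x 309 352 y 171 256 2017
16.9 [0.52057524 0.12297265 0.11842191] [0.86998226 4.2375036  4.81258194] [ 0.97120427 -0.31913455  0.08943186] tcp px [[327.23329975 198.92685287]]
-50 [[314.4, 271.3], [314.7, 273.8]]
0 [[333.4, 270.2], [333.7, 272.6]]
50 [[352.3, 269.0], [352.7, 271.4]]
315 (np.int64(173), np.int64(256)) 320 (np.int64(173), np.int64(255)) 325 (np.int64(172), np.int64(254)) 330 (np.int64(172), np.int64(254)) 335 (np.int64(171), np.int64(252)) 340 (np.int64(171), np.int64(253)) 345 (np.int64(210), np.int64(252)) 350 (np.int64(224), np.int64(252)) 355 None 360 None 365 None 370 None 
top 2014 (np.int64(235), np.int64(318), np.int64(171), np.int64(240))
pred bottom row for y,z [[332.3750156016375, 262.1836648895314], [331.8245638578181, 258.4678635336064]]
```

step_arm(targets="-0.58 0 0.69 0;-0.55 0 0.72 0;-0.51 0 0.75 0;-0.47 0 0.77 0;-0.43 0 0.79 0;0 0 0 0")

```text
time_s: 17.45
tcp_pos: [0.5152, 0.1455, 0.077]
ee_rot: [[0.053, -0.999, -0.003], [-0.999, -0.053, -0.002], [0.002, 0.003, -1.0]]
wrist_force: [0.6, 2.3, 1.6]
gripper_width: 0.36
gripper_force: 30.0
```

step_arm(targets="-0.38 0 0.8 0;-0.34 0 0.82 0;-0.3 0 0.83 0;-0.25 0 0.83 0;0 0 0 0")

```text
time_s: 17.87
tcp_pos: [0.5144, 0.1578, 0.0442]
ee_rot: [[0.053, -0.999, -0.003], [-0.999, -0.053, -0.002], [0.002, 0.003, -1.0]]
wrist_force: [0.6, 0.7, 0.4]
gripper_width: 0.358
gripper_force: 30.0
```

```bash
python3 lk.py u -0.0265 0.012
```

```text
orange x 307 351 y 183 256 1550
17.9167 [0.5146529  0.15761931 0.04498516] [0.51679837 0.27944636 0.35906519] [ 0.03512512 -0.0877886   0.0195056 ] tcp px [[324.48471922 214.21439024]]
-50 [[312.2, 271.5], [312.4, 273.9]]
0 [[331.1, 270.3], [331.5, 272.7]]
50 [[350.0, 269.1], [350.5, 271.6]]
315 (np.int64(190), np.int64(256)) 320 (np.int64(190), np.int64(255)) 325 (np.int64(190), np.int64(254)) 330 (np.int64(189), np.int64(254)) 335 (np.int64(189), np.int64(254)) 340 (np.int64(220), np.int64(253)) 345 (np.int64(220), np.int64(253)) 350 (np.int64(245), np.int64(252)) 355 None 360 None 365 None 370 None 
top 2161 (np.int64(235), np.int64(319), np.int64(184), np.int64(241))
pred bottom row for y,z [[330.16947124196105, 262.3177132703366], [329.640182338639, 258.5999012304069]]
```

step_arm(targets="-0.2 0 0.7 0;-0.15 0 0.7 0;-0.1 0 0.6 0;-0.1 0 0.5 0;0 0 0.2 0;0 0 0 0")

```text
time_s: 18.47
tcp_pos: [0.5151, 0.1637, 0.0188]
ee_rot: [[0.053, -0.999, -0.001], [-0.999, -0.053, -0.001], [0.0, 0.001, -1.0]]
wrist_force: [-0.2, 1.6, -0.0]
gripper_width: 0.356
gripper_force: 30.0
```

step_arm(targets="0 0 0.15 0;0 0 0.15 0;0 0 0.15 0;0 0 0 0;0 0 0 0")

```text
time_s: 18.88
tcp_pos: [0.5154, 0.1637, 0.015]
ee_rot: [[0.053, -0.999, 0.0], [-0.999, -0.053, 0.0], [-0.0, -0.0, -1.0]]
wrist_force: [-1.0, 1.7, 0.6]
gripper_width: 0.358
gripper_force: 30.0
```

```bash
python3 lk.py v -0.0265 0.012 | grep -v '^315\|^-50\|^50'
```

```text
orange x 308 351 y 190 256 1346
18.9333 [0.51537017 0.16365974 0.0150379 ] [-0.82995692  1.06046617 -0.06479176] [ 0.25446501  0.01957466 -0.00522107] tcp px [[324.70004179 221.48045099]]
0 [[331.4, 270.3], [331.8, 272.7]]
top 2155 (np.int64(235), np.int64(319), np.int64(188), np.int64(241))
pred bottom row for y,z [[330.43663700989396, 262.30147775165716], [329.904784005553, 258.58390887886816]]
```

Continue down in small steps until the handle bears on the stand.

step_arm(targets="0 0 0.1 0;0 0 0.1 0;0 0 0 0;0 0 0 0")

```text
time_s: 19.32
tcp_pos: [0.5153, 0.1637, 0.0129]
ee_rot: [[0.053, -0.999, 0.0], [-0.999, -0.053, -0.0], [0.0, -0.0, -1.0]]
wrist_force: [0.2, 1.9, 0.7]
gripper_width: 0.358
gripper_force: 30.0
```

step_arm(targets="0 0 0.1 0;0 0 0.1 0;0 0 0 0;0 0 0 0")

```text
time_s: 19.65
tcp_pos: [0.5153, 0.1637, 0.0109]
ee_rot: [[0.053, -0.999, -0.0], [-0.999, -0.053, -0.0], [0.0, 0.0, -1.0]]
wrist_force: [-0.7, 1.8, -0.8]
gripper_width: 0.358
gripper_force: 30.0
```

step_arm(targets="0 0 0.1 0;0 0 0 0;0 0 0 0")

```text
time_s: 19.9
tcp_pos: [0.5153, 0.1637, 0.0099]
ee_rot: [[0.053, -0.999, -0.0], [-0.999, -0.053, -0.0], [0.0, 0.0, -1.0]]
wrist_force: [0.4, 1.7, 1.2]
gripper_width: 0.359
gripper_force: 30.0
```

```bash
cat > tv.py <<'E'
from h import *
t=cams.capture("top");ht=cv2.cvtColor(t["frame"],cv2.COLOR_BGR2HSV)
m=cv2.inRange(ht,(5,90,40),(28,255,255));m[:160]=0;m[260:]=0;m[:,:235]=0;m[:,:][:,330:]=0
cs,_=cv2.findContours(m,cv2.RETR_EXTERNAL,cv2.CHAIN_APPROX_NONE);ct=max(cs,key=cv2.contourArea)
ap=cv2.approxPolyDP(ct,2.5,True).reshape(-1,2);print(np.c_[ap,plane(t,ap,.024)[:,:2].round(4)].tolist())
(a,b),wh,an=cv2.minAreaRect((plane(t,ct.reshape(-1,2),.024)[:,:2]*1000).astype(np.float32));print(a,b,wh,an)
c=cams.capture("side");hs=cv2.cvtColor(c["frame"],cv2.COLOR_BGR2HSV);m=cv2.inRange(hs,(5,90,40),(28,255,255));m[:170]=0;m[275:]=0;m[:,:295]=0;m[:,375:]=0
cs,_=cv2.findContours(m,cv2.RETR_EXTERNAL,cv2.CHAIN_APPROX_NONE);ct=max(cs,key=cv2.contourArea)
ap=cv2.approxPolyDP(ct,2,True).reshape(-1,2);print(np.c_[ap,plane(c,ap,.024)[:,:2].round(4)].tolist())
q=sense();print(q["time_s"],q["tcp_pos"],q["wrist_force"],q["moment"])
E
python3 tv.py
```

```text
[[259.0, 217.0, 0.5336, 0.1401], [259.0, 227.0, 0.5062, 0.1396], [270.0, 229.0, 0.5009, 0.1095], [272.0, 242.0, 0.4655, 0.1036], [319.0, 240.0, 0.4719, -0.024], [318.0, 203.0, 0.5733, -0.0205], [270.0, 203.0, 0.5724, 0.1107], [270.0, 216.0, 0.5366, 0.1101]]
519.2965087890625 58.18452453613281 (106.95036315917969, 163.609619140625) 0.4163929224014282
[[320.0, 213.0, 0.5039, 0.1974], [321.0, 226.0, 0.5018, 0.1284], [309.0, 228.0, 0.4665, 0.1217], [313.0, 256.0, 0.47, -0.01], [351.0, 252.0, 0.5734, -0.0026], [345.0, 225.0, 0.5718, 0.1264], [333.0, 226.0, 0.5366, 0.1249], [329.0, 212.0, 0.5315, 0.2001]]
20.0 [0.51530587 0.16364179 0.00994923] [-0.61229302  1.94107976  1.22903248] [ 0.33250788 -0.02808675 -0.03118605]
```

The side and top views disagree on the shoulder: y is 0.126 against 0.1105 at the assumed height. So the handle is still about 13–15 mm above flat, because it pivots at the pad centre, 19 mm behind the tips. Releasing now would drop it.

To mend this, I'll press the end back to the divider, stand the board up flush against it again and regrip the handle's end with just the finger tips. Then I'll lay it down again.

step_arm(targets="0.2 0 -0.1 0;0.2 0 0 0;0.2 0 0 0;0.2 0 0 0;0 0 0 0")

```text
time_s: 20.42
tcp_pos: [0.5156, 0.1551, 0.0109]
ee_rot: [[0.052, -0.999, -0.0], [-0.999, -0.052, -0.0], [0.0, 0.0, -1.0]]
wrist_force: [0.7, 0.3, 0.5]
gripper_width: 0.362
gripper_force: 30.0
```

step_arm(targets="0.15 0 0 0;0.15 0 0 0;0 0 0 0")

```text
time_s: 20.67
tcp_pos: [0.5162, 0.1545, 0.0112]
ee_rot: [[0.052, -0.999, 0.002], [-0.999, -0.052, 0.003], [-0.003, -0.002, -1.0]]
wrist_force: [-3.5, 9.9, 0.9]
gripper_width: 0.362
gripper_force: 30.0
```

```bash
python3 - <<'E'
import numpy as np
d=.1885
def p(t): t=np.radians(t);return np.array([.008*np.sin(t)+d*np.cos(t)-.035,.008*np.cos(t)+d*np.sin(t)-.011])
a=np.arange(4,91,4).tolist()+[90]
P=np.array([p(t)*100 for t in a])
for t,q,s in zip(a[1:],P[1:],np.diff(P,axis=0)): print(t,q.round(1),f"{-s[0]:.2f} 0 {-s[1]:.2f} 0;")
E
```

```text
8 [15.3  2.3] 0.08 0 -1.30 0;
12 [15.1  3.6] 0.17 0 -1.29 0;
16 [14.8  4.9] 0.26 0 -1.26 0;
20 [14.5  6.1] 0.35 0 -1.23 0;
24 [14.   7.3] 0.44 0 -1.20 0;
28 [13.5  8.5] 0.53 0 -1.16 0;
32 [12.9  9.6] 0.61 0 -1.11 0;
36 [12.2 10.6] 0.69 0 -1.06 0;
40 [11.5 11.6] 0.77 0 -1.00 0;
44 [10.6 12.6] 0.84 0 -0.94 0;
48 [ 9.7 13.4] 0.91 0 -0.87 0;
52 [ 8.7 14.2] 0.97 0 -0.80 0;
56 [ 7.7 15. ] 1.03 0 -0.73 0;
60 [ 6.6 15.6] 1.09 0 -0.65 0;
64 [ 5.5 16.2] 1.14 0 -0.57 0;
68 [ 4.3 16.7] 1.18 0 -0.48 0;
72 [ 3.1 17.1] 1.22 0 -0.40 0;
76 [ 1.8 17.4] 1.25 0 -0.31 0;
80 [ 0.6 17.6] 1.28 0 -0.22 0;
84 [-0.7 17.7] 1.30 0 -0.13 0;
88 [-2.  17.8] 1.31 0 -0.04 0;
90 [-2.7 17.8] 0.66 0 0.02 0;
```

step_arm(targets="0.05 0 -1.3 0;0.15 0 -1.29 0;0.26 0 -1.26 0;0.35 0 -1.23 0;0.44 0 -1.2 0;0 0 0 0")

```text
time_s: 21.17
tcp_pos: [0.5171, 0.1399, 0.0753]
ee_rot: [[0.052, -0.999, 0.002], [-0.999, -0.052, 0.002], [-0.001, -0.003, -1.0]]
wrist_force: [-0.2, 0.5, -2.3]
gripper_width: 0.36
gripper_force: 30.0
```

step_arm(targets="0.53 0 -1.16 0;0.61 0 -1.11 0;0.69 0 -1.06 0;0.77 0 -1 0;0.84 0 -0.94 0;0 0 0 0")

```text
time_s: 21.67
tcp_pos: [0.5191, 0.1049, 0.1282]
ee_rot: [[0.051, -0.999, 0.003], [-0.999, -0.051, 0.001], [-0.001, -0.003, -1.0]]
wrist_force: [-0.3, 0.2, -1.4]
gripper_width: 0.363
gripper_force: 30.0
```

step_arm(targets="0.93 0 -0.85 0;0.98 0 -0.78 0;1.03 0 -0.72 0;1.09 0 -0.65 0;1.14 0 -0.56 0;0 0 0 0")

```text
time_s: 22.17
tcp_pos: [0.5214, 0.0523, 0.1633]
ee_rot: [[0.051, -0.999, 0.001], [-0.999, -0.051, 0.0], [-0.0, -0.001, -1.0]]
wrist_force: [0.6, 1.4, -1.9]
gripper_width: 0.365
gripper_force: 30.0
```

```bash
python3 tv.py
```

```text
[[271.0, 163.0, 0.6837, 0.1097], [256.0, 172.0, 0.6583, 0.1506], [251.0, 186.0, 0.6192, 0.1636], [261.0, 205.0, 0.5667, 0.1352], [280.0, 209.0, 0.556, 0.0831], [296.0, 198.0, 0.5867, 0.0398], [299.0, 182.0, 0.6312, 0.032], [292.0, 168.0, 0.6701, 0.0517]]
619.8714599609375 97.74256896972656 (127.87800598144531, 131.7592315673828) 0.41222038865089417
[[335.0, 187.0, 0.5642, 0.3469], [324.0, 188.0, 0.5278, 0.3443], [325.0, 211.0, 0.5199, 0.2068], [311.0, 213.0, 0.4768, 0.2001], [315.0, 256.0, 0.4753, -0.0106], [353.0, 252.0, 0.5788, -0.0031], [351.0, 211.0, 0.5984, 0.1988], [337.0, 210.0, 0.5567, 0.2086]]
22.2667 [0.52081304 0.05315995 0.16200012] [-0.29770774  0.1632682  -2.0836679 ] [ 0.22818004 -0.02741144  0.0309753 ]
```

step_arm(targets="1.18 0 -0.45 0;1.22 0 -0.37 0;1.25 0 -0.28 0;1.28 0 -0.2 0;1.2 0 -0.12 0;0 0 0 0")

```text
time_s: 22.77
tcp_pos: [0.5244, -0.0092, 0.1765]
ee_rot: [[0.05, -0.999, 0.0], [-0.999, -0.05, -0.0], [0.0, -0.0, -1.0]]
wrist_force: [-0.7, 1.4, -1.3]
gripper_width: 0.364
gripper_force: 30.0
```

step_arm(targets="0.8 0 -0.04 0;0.6 0 0 0;0.3 0 0 0;0 0 0 0")

```text
time_s: 23.1
tcp_pos: [0.5252, -0.0244, 0.1766]
ee_rot: [[0.052, -0.999, -0.0], [-0.999, -0.052, -0.0], [0.0, 0.0, -1.0]]
wrist_force: [0.3, 1.8, -1.9]
gripper_width: 0.369
gripper_force: 30.0
```

```bash
cat > up.py <<'E'
from h import *
q=sense();P=np.array(q["tcp_pos"]);print(q["time_s"],P,q["wrist_force"],q["moment"])
c=cams.capture("side");hs=cv2.cvtColor(c["frame"],cv2.COLOR_BGR2HSV);m=cv2.inRange(hs,(5,90,40),(28,255,255));m[:150]=0;m[275:]=0;m[:,:295]=0;m[:,375:]=0
for x in range(312,358,3):
    v=np.nonzero(m[:,x])[0];print(x,(int(v.min()),int(v.max())) if len(v) else None,end=' ')
d=.1885
for th in(80,85,90,95):
    t=np.radians(th);ax=P+[0,0,.019];u=np.array([0,np.cos(t),np.sin(t)]);n=np.array([0,-np.sin(t),np.cos(t)])*.008
    # rib-face shoulder corners, handle tip (rib face)
    k=[ax-u*(d-.135)+n+[.045,0,0],ax-u*(d-.135)+n-[.045,0,0],ax+u*(.2-d)+n]
    print("\n",th,proj(c,k).round(1).tolist(),end='')
E
python3 up.py
```

```text
23.1 [ 0.52517393 -0.02439367  0.17655736] [ 0.31849944  1.82402976 -1.89372044] [ 0.81473277 -0.04262742  0.01629381]
312 None 315 (181, 255) 318 (172, 255) 321 (166, 255) 324 (162, 255) 327 (180, 254) 330 (180, 254) 333 (180, 254) 336 (180, 254) 339 (179, 253) 342 (179, 253) 345 (179, 253) 348 (179, 252) 351 (219, 252) 354 (219, 251) 357 (185, 186) 
 80 [[352.5, 223.5], [316.5, 225.6], [334.1, 200.3]]
 85 [[352.3, 223.0], [316.4, 225.0], [334.1, 200.7]]
 90 [[352.0, 222.2], [316.3, 224.3], [334.2, 201.2]]
 95 [[351.8, 221.3], [316.2, 223.4], [334.2, 201.6]]
```

step_arm(targets="0.1 0 0.15 0;0 0 0.15 0;0 0 0 0")

```text
time_s: 23.4
tcp_pos: [0.5252, -0.0246, 0.1732]
ee_rot: [[0.053, -0.999, -0.0], [-0.999, -0.053, 0.0], [-0.0, 0.0, -1.0]]
wrist_force: [-0.1, 2.1, -2.9]
gripper_width: 0.364
gripper_force: 30.0
```

step_arm(targets="0 0 0.15 0;0 0 0.1 0;0 0 0 0")

```text
time_s: 23.65
tcp_pos: [0.5253, -0.0248, 0.1718]
ee_rot: [[0.053, -0.999, 0.0], [-0.999, -0.053, -0.0], [0.0, -0.0, -1.0]]
wrist_force: [-2.0, 2.4, 3.4]
gripper_width: 0.367
gripper_force: 30.0
```

step_arm(targets="0.15 0 0 0;0.15 0 0 0;0 0 0 0;0 0 0 0")

```text
time_s: 23.98
tcp_pos: [0.5257, -0.0282, 0.1719]
ee_rot: [[0.053, -0.999, 0.001], [-0.999, -0.053, -0.0], [0.0, -0.001, -1.0]]
wrist_force: [-2.3, 2.1, 5.1]
gripper_width: 0.36
gripper_force: 30.0
```

```bash
python3 up.py; python3 - <<'E'
from h import *
t=cams.capture("top");P=sense()["tcp_pos"]
print(proj(t,[P,[P[0],P[1],.208],[P[0]-.05,P[1],.143],[P[0]+.05,P[1],.143],[P[0]-.05,P[1],.008],[P[0]+.05,P[1],.008]]).round(1).tolist())
h=cv2.cvtColor(t["frame"],cv2.COLOR_BGR2HSV);m=cv2.inRange(h,(5,90,40),(28,255,255));m[:195]=0;m[260:]=0;m[:,:280]=0;m[:,345:]=0
for y in range(195,260,3):
  v=np.nonzero(m[y])[0];print(y,(int(v.min()),int(v.max()),len(v)) if len(v) else None,end=' ')
E
```

```text
23.9833 [ 0.52565338 -0.02817219  0.17187525] [-2.33837381  2.05922676  5.10994522] [1.13652533 0.64230628 0.00440625]
312 (177, 178) 315 (184, 255) 318 (184, 255) 321 (174, 255) 324 (183, 255) 327 (183, 254) 330 (183, 254) 333 (182, 254) 336 (182, 253) 339 (182, 253) 342 (182, 253) 345 (181, 253) 348 (181, 252) 351 (221, 252) 354 (221, 251) 357 (186, 190) 
 80 [[352.9, 225.9], [316.9, 228.0], [334.4, 202.7]]
 85 [[352.6, 225.3], [316.8, 227.4], [334.5, 203.2]]
 90 [[352.4, 224.6], [316.6, 226.6], [334.5, 203.6]]
 95 [[352.1, 223.7], [316.5, 225.7], [334.5, 204.1]][[321.3, 212.6], [321.5, 210.4], [321.0, 234.4], [321.3, 194.3], [320.5, 239.2], [320.8, 203.1]]
195 (302, 344, 43) 198 (305, 341, 37) 201 (308, 338, 28) 204 (313, 334, 21) 207 (340, 340, 1) 210 (336, 336, 1) 213 (331, 333, 3) 216 None 219 None 222 None 225 None 228 (334, 338, 5) 231 (317, 326, 9) 234 (317, 326, 10) 237 None 240 None 243 None 246 None 249 None 252 None 255 None 258 None
```

step_arm(targets="0 0 0 0;0 0 0 0;0 0 0 0;0 0 0 0", claw=4)

```text
time_s: 24.42
tcp_pos: [0.5252, -0.0284, 0.1707]
ee_rot: [[0.052, -0.999, -0.001], [-0.999, -0.052, -0.001], [0.001, 0.001, -1.0]]
wrist_force: [-0.3, 0.3, -0.2]
gripper_width: 0.451
gripper_force: 0.0
```

```bash
python3 up.py
```

```text
24.4167 [ 0.52521855 -0.02835707  0.17068825] [-0.2745382   0.30096442 -0.24587366] [ 0.06221005 -0.00645977 -0.00244355]
312 None 315 (184, 256) 318 (184, 255) 321 (174, 255) 324 (184, 255) 327 (183, 254) 330 (183, 254) 333 (183, 254) 336 (183, 254) 339 (182, 253) 342 (182, 253) 345 (182, 253) 348 (182, 252) 351 (217, 252) 354 (220, 247) 357 None 
 80 [[352.7, 226.4], [316.7, 228.5], [334.2, 203.2]]
 85 [[352.5, 225.8], [316.6, 227.8], [334.3, 203.6]]
 90 [[352.2, 225.0], [316.5, 227.1], [334.3, 204.1]]
 95 [[352.0, 224.1], [316.4, 226.2], [334.4, 204.6]]
```

step_arm(targets="0 0 -0.3 0;0 0 -0.6 0;0 0 -0.7 0;0 0 -0.6 0;0 0 -0.4 0;0 0 0 0")

```text
time_s: 24.97
tcp_pos: [0.5262, -0.0278, 0.1987]
ee_rot: [[0.053, -0.999, 0.003], [-0.999, -0.053, 0.0], [-0.0, -0.003, -1.0]]
wrist_force: [-0.0, 0.0, -0.0]
gripper_width: 0.461
gripper_force: 0.0
```

```bash
python3 up.py
```

```text
24.9667 [ 0.52616684 -0.02784327  0.19872611] [-0.03183608  0.04643838 -0.04315267] [ 0.06633586 -0.05202492  0.05009205]
312 (179, 179) 315 (174, 256) 318 (173, 255) 321 (164, 255) 324 (173, 255) 327 (173, 254) 330 (172, 254) 333 (172, 254) 336 (172, 254) 339 (172, 253) 342 (172, 253) 345 (171, 253) 348 (171, 252) 351 (219, 252) 354 (220, 251) 357 (247, 247) 
 80 [[353.3, 216.9], [316.8, 219.0], [334.6, 193.1]]
 85 [[353.0, 216.3], [316.7, 218.4], [334.6, 193.6]]
 90 [[352.8, 215.6], [316.6, 217.6], [334.7, 194.0]]
 95 [[352.6, 214.7], [316.5, 216.8], [334.7, 194.5]]
```

```bash
python3 - <<'E'
from h import *
c=cams.capture("side");hs=cv2.cvtColor(c["frame"],cv2.COLOR_BGR2HSV);m=cv2.inRange(hs,(5,90,40),(28,255,255))
for y in range(168,228,3):print(y,''.join('#' if v else '.' for v in m[y,308:364]))
P=sense()["tcp_pos"];print(proj(c,[P,[P[0],P[1]-.008,.208],[P[0],P[1]+.008,.208],[P[0],P[1]-.008,.143]]).round(1).tolist())
E
```

```text
168 ..#.....................................................
171 .....................................###................
174 .....######################.............................
177 ......................................#............#....
180 ....###............................................#....
183 .....#..................................................
186 ........................................................
189 ........................................................
192 ........................................................
195 ........................................................
198 ....................############........................
201 ...................##############.......................
204 ...................##############.......................
207 ...................#############........................
210 ...................##############.......................
213 ...................##############.......................
216 ...................##############.......................
219 ....................##########################..........
222 .....##########################################.........
225 .....##########################################.........
[[334.1, 203.5], [334.4, 201.6], [333.8, 198.1], [334.4, 223.7]]
```

step_arm(targets="-0.1 0 0.15 0;0 0 0 0")

```text
time_s: 25.23
tcp_pos: [0.5249, -0.0269, 0.195]
ee_rot: [[0.053, -0.999, -0.001], [-0.999, -0.053, -0.0], [-0.0, 0.001, -1.0]]
wrist_force: [0.3, -0.1, -0.4]
gripper_width: 0.459
gripper_force: 0.0
```

step_arm(targets="0 0 0 0;0 0 0 0;0 0 0 0;0 0 0 0", claw=2.5)

```text
time_s: 25.57
tcp_pos: [0.5252, -0.0269, 0.1954]
ee_rot: [[0.053, -0.999, -0.0], [-0.999, -0.053, 0.0], [-0.0, 0.0, -1.0]]
wrist_force: [1.2, -0.7, -0.7]
gripper_width: 0.363
gripper_force: 30.0
```

```bash
python3 - <<'E'
import numpy as np
d=.194
# pivot on plain corner C (fixed)
def p(t): t=np.radians(t);return np.array([-.008*np.sin(t)+d*np.cos(t),.008*np.cos(t)+d*np.sin(t)])
a=list(range(90,-1,-3));P=np.array([p(t)*100 for t in a]);o=np.array([-2.7,19.7])-P[0]
for t,q,s in zip(a[1:],P[1:]+o,np.diff(P,axis=0)): print(t,q.round(2),f"{-s[0]:.2f} 0 {-s[1]:.2f} 0;")
E
```

```text
87 [-1.68 19.72] -1.02 0 -0.02 0;
84 [-0.67 19.68] -1.02 0 0.04 0;
81 [ 0.34 19.59] -1.01 0 0.09 0;
78 [ 1.35 19.44] -1.01 0 0.14 0;
75 [ 2.35 19.25] -1.00 0 0.20 0;
72 [ 3.33 19.  ] -0.99 0 0.25 0;
69 [ 4.31 18.7 ] -0.97 0 0.30 0;
66 [ 5.26 18.35] -0.95 0 0.35 0;
63 [ 6.19 17.95] -0.93 0 0.40 0;
60 [ 7.11 17.5 ] -0.91 0 0.45 0;
57 [ 8.   17.01] -0.89 0 0.49 0;
54 [ 8.86 16.47] -0.86 0 0.54 0;
51 [ 9.69 15.88] -0.83 0 0.59 0;
48 [10.49 15.25] -0.80 0 0.63 0;
45 [11.25 14.58] -0.77 0 0.67 0;
42 [11.98 13.88] -0.73 0 0.71 0;
39 [12.67 13.13] -0.69 0 0.75 0;
36 [13.32 12.35] -0.65 0 0.78 0;
33 [13.93 11.54] -0.61 0 0.81 0;
30 [14.5  10.69] -0.57 0 0.84 0;
27 [15.02  9.82] -0.52 0 0.87 0;
24 [15.5   8.92] -0.48 0 0.90 0;
21 [15.92  8.  ] -0.43 0 0.92 0;
18 [16.3   7.06] -0.38 0 0.94 0;
15 [16.63  6.09] -0.33 0 0.96 0;
12 [16.91  5.12] -0.28 0 0.98 0;
9 [17.14  4.12] -0.23 0 0.99 0;
6 [17.31  3.12] -0.17 0 1.00 0;
3 [17.43  2.11] -0.12 0 1.01 0;
0 [17.5  1.1] -0.07 0 1.01 0;
```

step_arm(targets="0 0 0.1 0;-0.5 0 0 0;-0.8 0 0 0;-1 0 0.05 0;-1 0 0.09 0;0 0 0 0")

```text
time_s: 26.07
tcp_pos: [0.5238, 0.0079, 0.1939]
ee_rot: [[0.055, -0.998, 0.001], [-0.998, -0.055, 0.0], [-0.0, -0.001, -1.0]]
wrist_force: [-0.8, -0.8, 5.1]
gripper_width: 0.361
gripper_force: 30.0
```

step_arm(targets="-1 0 0.14 0;-1 0 0.2 0;-1 0 0.25 0;-0.97 0 0.3 0;0 0 0 0")

```text
time_s: 26.48
tcp_pos: [0.5219, 0.0482, 0.1849]
ee_rot: [[0.055, -0.998, 0.002], [-0.998, -0.055, 0.001], [-0.001, -0.002, -1.0]]
wrist_force: [-1.8, 1.9, 6.6]
gripper_width: 0.358
gripper_force: 30.0
```

```bash
cat > tilt.py <<'E'
from h import *
q=sense();P=np.array(q["tcp_pos"]);print(q["time_s"],P,q["wrist_force"],q["moment"])
c=cams.capture("side");hs=cv2.cvtColor(c["frame"],cv2.COLOR_BGR2HSV);m=cv2.inRange(hs,(5,90,40),(28,255,255))
x0=int(proj(c,P)[0,0])
for x in(x0-12,x0,x0+15):
    v=np.nonzero(m[165:275,x])[0]+165;print(x,v.tolist()[0:3],v.tolist()[-2:],[int(a) for a in v[1:][np.diff(v)>3]])
for th in(90,80,70,60,50,40,30,20,10,5,0):
    t=np.radians(th);ax=P+[0,0,.0065];u=np.array([0,np.cos(t),np.sin(t)]);n=np.array([0,-np.sin(t),np.cos(t)])*.008
    k=[ax-u*.059+n-[.02,0,0],ax-u*.059+n+[.04,0,0],ax+u*.006+n,ax-u*.194-n]
    print(th,proj(c,k)[:3].round(1).tolist(),"end",k[3][1:].round(3))
E
python3 tilt.py
```

```text
26.4833 [0.52193023 0.04822354 0.18490752] [-1.78458999  1.94379439  6.57367291] [0.19065139 0.49181652 0.01483044]
317 [165, 214, 215] [254, 255] [214]
329 [189, 190, 191] [253, 254] []
344 [212, 213, 214] [252, 253] []
90 [[322.8, 211.2], [345.4, 210.0], [330.2, 189.5]] end [ 0.056 -0.003]
80 [[323.1, 212.6], [345.9, 211.3], [330.1, 188.8]] end [ 0.022 -0.001]
70 [[323.3, 213.3], [346.3, 212.0], [330.1, 188.2]] end [-0.011  0.006]
60 [[323.6, 213.4], [346.7, 212.0], [330.0, 187.6]] end [-0.042  0.019]
50 [[323.8, 212.7], [347.1, 211.4], [330.0, 187.1]] end [-0.07   0.038]
40 [[323.9, 211.3], [347.5, 210.0], [329.9, 186.7]] end [-0.095  0.061]
30 [[324.0, 209.3], [347.7, 207.9], [329.8, 186.4]] end [-0.116  0.087]
20 [[324.1, 206.6], [347.9, 205.3], [329.8, 186.1]] end [-0.131  0.118]
10 [[324.0, 203.4], [348.1, 202.0], [329.7, 186.0]] end [-0.141  0.15 ]
5 [[324.0, 201.6], [348.1, 200.3], [329.7, 186.0]] end [-0.144  0.167]
0 [[324.0, 199.7], [348.1, 198.4], [329.7, 186.1]] end [-0.146  0.183]
```

step_arm(targets="-0.96 0 0.28 0;-0.94 0 0.35 0;-0.92 0 0.4 0;-0.9 0 0.45 0;-0.88 0 0.5 0;0 0 0 0")

```text
time_s: 27.03
tcp_pos: [0.5189, 0.0935, 0.1632]
ee_rot: [[0.054, -0.999, -0.001], [-0.999, -0.054, 0.0], [-0.0, 0.001, -1.0]]
wrist_force: [-0.2, 0.3, 2.3]
gripper_width: 0.36
gripper_force: 30.0
```

step_arm(targets="-0.85 0 0.54 0;-0.82 0 0.58 0;-0.79 0 0.63 0;-0.76 0 0.67 0;-0.72 0 0.71 0;0 0 0 0")

```text
time_s: 27.53
tcp_pos: [0.5165, 0.132, 0.1315]
ee_rot: [[0.054, -0.999, -0.002], [-0.999, -0.054, -0.001], [0.0, 0.002, -1.0]]
wrist_force: [0.3, -0.5, 0.2]
gripper_width: 0.361
gripper_force: 30.0
```

step_arm(targets="-0.6 0 0.78 0;-0.58 0 0.82 0;-0.55 0 0.84 0;-0.5 0 0.87 0;-0.47 0 0.89 0;0 0 0 0")

```text
time_s: 28.03
tcp_pos: [0.5149, 0.1585, 0.0891]
ee_rot: [[0.054, -0.999, -0.002], [-0.999, -0.054, -0.001], [0.001, 0.002, -1.0]]
wrist_force: [-0.0, 1.7, 0.6]
gripper_width: 0.364
gripper_force: 30.0
```

```bash
python3 tilt.py
```

```text
28.0333 [0.51490696 0.15845801 0.08908033] [-0.04216095  1.72979572  0.60792088] [ 0.50644526 -0.28982151  0.16860871]
312 [168, 169, 176] [246, 247] [176, 218]
324 [175, 176, 197] [254, 255] [197]
339 [215, 216, 217] [252, 253] []
90 [[318.0, 218.3], [338.4, 217.2], [324.5, 199.0]] end [ 0.166 -0.098]
80 [[318.2, 219.6], [338.7, 218.4], [324.5, 198.4]] end [ 0.133 -0.097]
70 [[318.4, 220.3], [339.1, 219.1], [324.4, 197.9]] end [ 0.1   -0.089]
60 [[318.6, 220.4], [339.4, 219.2], [324.4, 197.3]] end [ 0.068 -0.076]
50 [[318.7, 219.8], [339.7, 218.6], [324.3, 196.9]] end [ 0.04  -0.058]
40 [[318.8, 218.7], [339.9, 217.5], [324.3, 196.5]] end [ 0.015 -0.035]
30 [[318.9, 216.9], [340.1, 215.7], [324.2, 196.2]] end [-0.006 -0.008]
20 [[318.9, 214.5], [340.3, 213.3], [324.2, 196.0]] end [-0.021  0.022]
10 [[318.9, 211.7], [340.3, 210.5], [324.1, 195.9]] end [-0.031  0.054]
5 [[318.8, 210.1], [340.4, 208.9], [324.1, 195.9]] end [-0.034  0.071]
0 [[318.8, 208.5], [340.3, 207.3], [324.1, 195.9]] end [-0.036  0.088]
```

step_arm(targets="-0.42 0 0.91 0;-0.38 0 0.93 0;-0.33 0 0.95 0;-0.28 0 0.97 0;-0.23 0 0.9 0;0 0 0 0")

```text
time_s: 28.58
tcp_pos: [0.5135, 0.1738, 0.0422]
ee_rot: [[0.053, -0.999, -0.004], [-0.999, -0.053, -0.002], [0.002, 0.004, -1.0]]
wrist_force: [0.2, 0.4, 0.2]
gripper_width: 0.36
gripper_force: 30.0
```

step_arm(targets="-0.18 0 0.7 0;-0.12 0 0.6 0;-0.1 0 0.5 0;0 0 0.4 0;0 0 0 0")

```text
time_s: 29.0
tcp_pos: [0.5142, 0.1781, 0.0218]
ee_rot: [[0.052, -0.999, -0.001], [-0.999, -0.052, -0.001], [0.0, 0.001, -1.0]]
wrist_force: [0.3, 0.6, -0.2]
gripper_width: 0.363
gripper_force: 30.0
```

```bash
python3 tilt.py; python3 tv.py
```

```text
29.0 [0.51416343 0.1780806  0.02176   ] [ 0.29596159  0.60103579 -0.20371469] [-0.12772045 -0.04854023 -0.03993682]
311 [186, 194, 195] [244, 245] [194, 228]
323 [193, 194, 213] [254, 255] [213]
338 [226, 227, 228] [252, 253] []
90 [[317.8, 233.1], [337.4, 232.0], [324.0, 214.9]] end [ 0.186 -0.166]
80 [[318.0, 234.4], [337.7, 233.3], [324.0, 214.4]] end [ 0.152 -0.164]
70 [[318.2, 235.2], [338.1, 234.1], [324.0, 213.8]] end [ 0.119 -0.157]
60 [[318.4, 235.4], [338.4, 234.2], [323.9, 213.3]] end [ 0.088 -0.144]
50 [[318.5, 235.0], [338.6, 233.8], [323.9, 212.8]] end [ 0.06  -0.125]
40 [[318.6, 234.0], [338.9, 232.8], [323.8, 212.4]] end [ 0.035 -0.103]
30 [[318.6, 232.3], [339.1, 231.2], [323.8, 212.1]] end [ 0.014 -0.076]
20 [[318.6, 230.2], [339.2, 229.0], [323.7, 211.9]] end [-0.001 -0.046]
10 [[318.6, 227.5], [339.2, 226.3], [323.7, 211.8]] end [-0.012 -0.013]
5 [[318.6, 226.1], [339.3, 224.9], [323.7, 211.8]] end [-0.014  0.003]
0 [[318.5, 224.5], [339.2, 223.3], [323.7, 211.8]] end [-0.016  0.02 ]
[[317.0, 202.0, 0.5761, -0.0177], [268.0, 204.0, 0.5696, 0.1161], [269.0, 216.0, 0.5366, 0.1128], [253.0, 218.0, 0.5307, 0.1564], [252.0, 227.0, 0.506, 0.1587], [268.0, 228.0, 0.5036, 0.115], [271.0, 242.0, 0.4655, 0.1063], [318.0, 240.0, 0.4719, -0.0213]]
520.1499633789062 68.49266052246094 (106.99942016601562, 181.42984008789062) 2.4298512935638428
[[319.0, 213.0, 0.5009, 0.1977], [321.0, 226.0, 0.5018, 0.1284], [309.0, 228.0, 0.4665, 0.1217], [313.0, 255.0, 0.4702, -0.0057], [352.0, 252.0, 0.5761, -0.0028], [345.0, 226.0, 0.5713, 0.1214], [333.0, 226.0, 0.5366, 0.1249], [329.0, 213.0, 0.531, 0.1946]]
29.15 [0.51427767 0.17797487 0.02267669] [-0.38391337 -1.25130015 -0.30817302] [-0.23204137  0.03623262 -0.0133096 ]
```

step_arm(targets="0 0 0.3 0;0 0 0.3 0;0 0 0.2 0;0 0 0.15 0;0 0 0 0;0 0 0 0")

```text
time_s: 29.65
tcp_pos: [0.5148, 0.1786, 0.0132]
ee_rot: [[0.053, -0.999, 0.001], [-0.999, -0.053, 0.0], [-0.0, -0.001, -1.0]]
wrist_force: [-0.7, 2.1, 0.4]
gripper_width: 0.365
gripper_force: 30.0
```

step_arm(targets="0 0 0.1 0;0 0 0.1 0;0 0 0 0;0 0 0 0")

```text
time_s: 29.98
tcp_pos: [0.5146, 0.1783, 0.0111]
ee_rot: [[0.053, -0.999, 0.0], [-0.999, -0.053, 0.0], [-0.0, -0.0, -1.0]]
wrist_force: [0.2, 1.8, 0.5]
gripper_width: 0.36
gripper_force: 30.0
```

```bash
python3 tv.py
```

```text
[[317.0, 202.0, 0.5761, -0.0177], [269.0, 204.0, 0.5696, 0.1134], [269.0, 216.0, 0.5366, 0.1128], [253.0, 218.0, 0.5307, 0.1564], [253.0, 227.0, 0.5061, 0.156], [268.0, 229.0, 0.5009, 0.115], [271.0, 242.0, 0.4655, 0.1063], [318.0, 240.0, 0.4719, -0.0213]]
519.6952514648438 67.29662322998047 (106.52127075195312, 178.43138122558594) 2.7288081645965576
[[320.0, 216.0, 0.5028, 0.181], [321.0, 228.0, 0.5011, 0.1183], [309.0, 230.0, 0.4659, 0.1117], [313.0, 255.0, 0.4702, -0.0057], [351.0, 252.0, 0.5734, -0.0026], [345.0, 228.0, 0.5701, 0.1113], [332.0, 228.0, 0.5328, 0.1151], [329.0, 216.0, 0.5296, 0.1783]]
30.0833 [0.51461735 0.17831804 0.01119697] [ 1.01320682  2.5390881  -0.03705427] [ 0.42254116 -0.07031276  0.00100025]
```

step_arm(targets="0 0 0.08 0;0 0 0.07 0;0 0 0 0;0 0 0 0")

```text
time_s: 30.42
tcp_pos: [0.5145, 0.1782, 0.0096]
ee_rot: [[0.053, -0.999, -0.0], [-0.999, -0.053, -0.0], [0.0, 0.0, -1.0]]
wrist_force: [0.9, 1.8, 0.8]
gripper_width: 0.361
gripper_force: 30.0
```

step_arm(targets="0 0 0.08 0;0 0 0 0;0 0 0 0")

```text
time_s: 30.67
tcp_pos: [0.5145, 0.1782, 0.0088]
ee_rot: [[0.053, -0.999, -0.0], [-0.999, -0.053, -0.0], [0.0, 0.0, -1.0]]
wrist_force: [0.2, 2.0, -0.3]
gripper_width: 0.362
gripper_force: 30.0
```

step_arm(targets="-0.2 0 0 0;-0.2 0 0 0;-0.2 0 0 0;-0.2 0 0 0;0 0 0 0;0 0 0.05 0;0 0 0 0")

```text
time_s: 31.25
tcp_pos: [0.5139, 0.1863, 0.0085]
ee_rot: [[0.052, -0.999, -0.0], [-0.999, -0.052, -0.0], [0.0, 0.0, -1.0]]
wrist_force: [-1.0, -0.5, 2.8]
gripper_width: 0.362
gripper_force: 31.5
```

```bash
python3 tv.py
```

```text
[[314.0, 203.0, 0.5733, -0.0096], [267.0, 204.0, 0.5696, 0.1188], [266.0, 217.0, 0.5337, 0.121], [250.0, 218.0, 0.5307, 0.1646], [250.0, 228.0, 0.5033, 0.1641], [265.0, 229.0, 0.5008, 0.1232], [267.0, 242.0, 0.4654, 0.1171], [316.0, 240.0, 0.4719, -0.0158]]
518.547119140625 75.11814880371094 (106.52518463134766, 179.198974609375) 2.7244186401367188
[[319.0, 216.0, 0.4998, 0.1813], [321.0, 227.0, 0.5015, 0.1233], [309.0, 229.0, 0.4662, 0.1167], [313.0, 256.0, 0.47, -0.01], [351.0, 252.0, 0.5734, -0.0026], [344.0, 226.0, 0.5684, 0.1216], [332.0, 227.0, 0.5332, 0.1201], [328.0, 215.0, 0.5271, 0.184]]
31.35 [0.51389895 0.18632535 0.00849898] [-0.97479521  0.58478651  2.95912378] [-0.10584255  0.5149749  -0.07924271]
```

The two views now agree (shoulder 0.120 against 0.121) and the hand feels support, so the board is flat. Release and retreat.

step_arm(targets="0 0 0 0;0 0 0 0;0 0 0 0;0 0 0 0;0 0 0 0", claw=5.5)

```text
time_s: 31.77
tcp_pos: [0.5146, 0.1865, 0.0085]
ee_rot: [[0.053, -0.999, 0.001], [-0.999, -0.053, 0.001], [-0.001, -0.001, -1.0]]
wrist_force: [1.1, 0.4, 1.2]
gripper_width: 0.602
gripper_force: 0.5
```

step_arm(targets="0 0 -0.5 0;0 0 -1 0;0 0 -2 0;0 0 -3 0;0 0 -3 0;0 0 -3 0;-2 0 -3 0;-3 0 0 0;-3 0 0 0;-3 0 0 0;-3 0 0 0;0 0 0 0")

```text
time_s: 32.77
tcp_pos: [0.5068, 0.3305, 0.1642]
ee_rot: [[0.057, -0.998, 0.002], [-0.998, -0.057, 0.002], [-0.002, -0.002, -1.0]]
wrist_force: [0.0, 0.3, -0.4]
gripper_width: 0.628
gripper_force: 0.0
```

```bash
python3 tv.py; python3 - <<'E'
from h import *
a=cv2.imread("pics/side0.png");b=cams.capture("side")["frame"]
d=cv2.absdiff(a,b).max(2)
for n,(x,y,w,h) in dict(soap=(264,230,28,30),dish=(270,288,34,34),jar=(370,206,28,36),cup=(390,254,32,40)).items(): print(n,np.mean(d[y:y+h,x:x+w]>40))
E
```

```text
[[314.0, 203.0, 0.5733, -0.0096], [268.0, 204.0, 0.5696, 0.1161], [265.0, 218.0, 0.531, 0.1237], [242.0, 220.0, 0.525, 0.1864], [243.0, 230.0, 0.4976, 0.1831], [265.0, 229.0, 0.5008, 0.1232], [267.0, 242.0, 0.4654, 0.1171], [314.0, 241.0, 0.4691, -0.0104]]
517.75732421875 85.98358154296875 (106.32756042480469, 200.4390106201172) 2.632517099380493
[[320.0, 216.0, 0.5028, 0.181], [321.0, 228.0, 0.5011, 0.1183], [309.0, 230.0, 0.4659, 0.1117], [312.0, 255.0, 0.4676, -0.0055], [351.0, 252.0, 0.5734, -0.0026], [344.0, 227.0, 0.5678, 0.1166], [332.0, 228.0, 0.5328, 0.1151], [329.0, 217.0, 0.5291, 0.1729]]
32.8667 [0.50621236 0.3268349  0.16367752] [ 0.35916882 -0.57187119  0.07111874] [-0.00775006  0.00579139 -0.0147554 ]
soap 0.0
dish 0.0
jar 0.0
cup 0.0
```

```bash
python3 -c "
from station import r
print(r.finish_job())"
```

```text
the job is handed in; nothing more can be done
None
```

The washboard lies flat, ribs up, in the left-hand bay and the job is handed in at about 33 s. On the first lay-down the handle stopped about 15 mm short of flat, so I stood it back up against the divider, let go briefly to regrip and laid it down again. The soap, dish, jar and cup have not moved.

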